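# Fetch the immersion oil from the drawer behind the stains

### The job

The stain bottles stand in the way of the clear drawer: stand all three on the white, blue-edged bench pad, then open the drawer, take out the small brown immersion-oil dropper and stand it in the green cup on the steel smear tray. Then shut the drawer fully and put every stain bottle back exactly on the ring where it stood at the start; keep everything upright.

Things in the scene. Friction and masses are not known exactly. Their poses are not given: they have to be found in the camera images.
- stain_a_mid (a point): centre (half-way up) of the blue stain bottle with a white screw cap; round, 60 mm across and 145 mm tall (full width up to 122 mm, then the cap, 31 mm across); own z axis up along the bottle; about 0.16 kg. It starts on one of the three rings of the stain mat, which one is drawn afresh
- stain_b_mid (a point): centre (half-way up) of the red stain bottle with a white screw cap; round, 60 mm across and 145 mm tall (full width up to 122 mm, then the cap, 31 mm across); own z axis up along the bottle; about 0.16 kg. It starts on one of the three rings of the stain mat, which one is drawn afresh
- stain_c_mid (a point): centre (half-way up) of the purple stain bottle with a white screw cap; round, 60 mm across and 145 mm tall (full width up to 122 mm, then the cap, 31 mm across); own z axis up along the bottle; about 0.16 kg. It starts on one of the three rings of the stain mat, which one is drawn afresh
- oil_mid (a point): centre (half-way up) of the small brown immersion-oil dropper with a black cap; round, 34 mm across and 78 mm tall (full width up to 66 mm, then the cap, 18 mm across), 35 g, own z axis up. It stands loose on the drawer's floor (15 mm above the worktop) in the compartment behind the drawer's front, 25 mm or more free all round; seen through the clear top
- unit: clear acrylic bench drawer unit, fixed, 190 mm deep (x), 250 mm wide (y), 108 mm high; origin at the centre of its underside, x axis pointing away from the robot into the unit, y to its left. The drawer's closed front face lies at x = -0.100; the drawer opens along -x
- stain_mat: dark stain mat, fixed, flat, 96 mm (x) by 246 mm (y), 3 mm thick, right in front of the drawer; origin at the centre of its underside, axes as the unit's. Three white printed rings, 78 mm apart along y, the middle one at the origin: a stain bottle stands on each. The drawer passes 7 mm above it as it opens, so it needs the bottles gone
- drawer (a joint): the unit's one drawer: 0 is fully shut, it grows as the drawer is pulled out, to a stop at 0.110 m. Light runners (1 to 2 N), stays where left. Starts shut or up to 10 mm ajar. Front 246 mm wide, its top edge 102 mm, side walls 59 mm above the worktop; front compartment 105 mm long (x), 228 mm wide; the unit's top covers it when shut
- drawer_handle (a point): middle of the drawer's handle, which moves with the drawer: a 10 mm round steel bar along the unit's y, 100 mm long with its bent ends, 75 mm above the worktop, its axis 40 mm in front of the drawer's front face (35 mm clear gap behind it)
- bench_pad: white absorbent bench pad with a blue edge, fixed, flat, 200 mm (x) by 160 mm (y), 2.4 mm thick; origin at the centre of its underside; the side area for the bottles. It lies to the left or to the right of the drawer unit
- cup (a point): middle of the inner floor (6 mm above the worktop) of the round green dropper cup fixed on the stainless smear tray (190 x 150 mm, 11 mm rim, three glass slides beside the cup): the cup is 50 mm across inside, its rim 17 mm above the worktop, wall 3.5 mm. Tray and cup are fixed and lie on the other side than the pad
Things that resemble listed ones, but are neither listed nor needed, are in the scene too. Leave any yellow look-alike of the part that bears stain_a_mid alone.

How it is judged:
On the way, in this order (a step that is already met when the one before it is completed fails the run):
1. all three stain bottles stand on the bench pad (x of stain_a_mid in the frame of bench_pad between -0.1 and 0.1 m and y of stain_a_mid in the frame of bench_pad between -0.08 and 0.08 m and height (world z) of each of stain_a_mid, stain_b_mid, stain_c_mid below 0.085 m and angle between each of stain_a_mid, stain_b_mid, stain_c_mid's own z axis and vertical below 0.15 rad and linear speed of each of stain_a, stain_b, stain_c below 0.02 m/s and x of stain_b_mid in the frame of bench_pad between -0.1 and 0.1 m and y of stain_b_mid in the frame of bench_pad between -0.08 and 0.08 m and x of stain_c_mid in the frame of bench_pad between -0.1 and 0.1 m and y of stain_c_mid in the frame of bench_pad between -0.08 and 0.08 m), for 0.2 s.
2. the drawer is pulled out, with the bottles on the pad (all of step 1 and value of joint drawer above 0.07 m), for 0.2 s.
3. the oil dropper stands in the cup (horizontal distance between oil_mid and cup below 0.011 m and z of oil_mid in the frame of cup below 0.045 m and angle between oil_mid's own z axis and vertical below 0.12 rad and linear speed of oil_drop below 0.02 m/s), for 0.2 s.
At the end, for the whole second after the job is handed in: The oil dropper stands upright in the dropper cup (within 11 mm of its middle, on its floor), the drawer is shut to within 6 mm, each stain bottle stands upright within 15 mm of where it stood at the start, and all are at rest (all of step 3 and value of joint drawer below 0.006 m and distance of each of stain_a_mid, stain_b_mid, stain_c_mid from where it was at the start of the episode below 0.015 m and angle between each of stain_a_mid, stain_b_mid, stain_c_mid's own z axis and vertical below 0.1 rad and linear speed of each of stain_a, stain_b, stain_c below 0.02 m/s); the robot touches nothing.
It fails at once if a stain bottle is tipped over or laid down (angle between any of stain_a_mid, stain_b_mid, stain_c_mid's own z axis and vertical above 0.6 rad).
It fails at once if the oil dropper is tipped over or laid down (angle between oil_mid's own z axis and vertical above 0.6 rad).
It also fails if it takes over 144 s, if anything falls off the work surface, if the arm or the gripper's body presses on something with over 40 N, if the wrist force passes 120 N, or if a joint passes its speed limit or range.

### The arm

A 6-joint arm with a two-finger parallel gripper is mounted at the origin on a cart in front of the work surface, level with it; the furniture and walls round the work are solid. World frame = base frame: x ahead of the robot, y to its left, z up, the work surface at z = 0. Lengths are in m, angles in rad, forces in N, time in s.
With the tool pointing down it reaches from about 0.3 to 0.875 m from the base axis. Payload 4.2 kg.
Tool frame: the origin (TCP) lies on the mounting face of the last link; the fingertips stand 173 mm ahead of it and the grasp point (between the pads) lies 155 mm ahead of it; x points along the fingers, y is the direction in which the jaws open and shut, and the axes are right-handed (so a half turn about x gives the same grasp; the last joint's range is limited). The gripper opens to 85 mm and grips with 20 to 120 N. Pads are 22 mm wide; open, the fingers measure 114 mm over their backs; the gripper's body (76 mm by 85 mm) begins 54 mm behind the grasp point. The pads swing forward as they close: fully open they stand 13 mm farther back than shut.
Start: joints at [1.29, 0.32, 1.565, -0, 1.257, -0.02], TCP at [0.148, 0.556, 0.405] pointing down, gripper open.
Joint ranges: [-3.11, 3.11], [-0.84, 2.01], [0.21, 2.61], [-1.34, 4.49], [0.05, 2.63], [-2.56, 2.56]. Speed limits (rad/s): [2.57, 2.57, 3.14, 3.14, 3.14, 3.14].

### API

Orientations are given as a rotation vector (axis times angle).
In Python, from plant import manip, imaging gives the robot as it stands. The module is installed in compiled form; this text tells all that it offers.
- The arm moves only by the tool carry_out, never from a script. Its argument "plan" is a list of rows, each a list of 2 entries, a list of its own where there are three numbers: the shift along the tool's x, y, z in units of 25 mm (1.0 is 25 mm), then the turn, a rotation vector about the tool's x, y, z in rad. In form: [[[dx, dy, dz], [rx, ry, rz]], ...]. A call has 1 to 5 rows; each row shifts and turns the pose as measured when the row begins, along the tool's axes as they then stand; what a row does not reach is not made up. A row lasts 1/12 s, in which the tool goes at most 41.7 mm and 7.16 degrees, less where a joint would pass 70% of its speed; a pose out of reach is approached as far as the arm can. A call is refused whole if a number of a shift passes 1 or a number of a turn 0.125, either way. A call with a gripper value outside its range is refused whole. "claw" is the finger opening in mm, from 0 to 85.4, set as the call begins (left out, the last holds). The fingers move at their own pace and stop on an object; "squeeze" is the grip in N (left out, the last holds). Time passes only in rows, so rows that do not move let the fingers close. It gives the time, the measured TCP pose, the force and the opening at its end, in the units of the state.
- manip.observe(): the state, without advancing time (a new reading comes with each control period).
- imaging.capture(name): name is "side" or "top" or "wrist"; returns (picture, depth): 400x640x3 uint8, red, green, blue; 400x640 float32, m along the optical axis (not along the pixel's ray), 0 where there is no reading.
- imaging.camera_info(name): a dict with "intrinsics" (3x3 intrinsics, pixels), "D" ([k1, k2, p1, p2, k3] as OpenCV has them; the pictures are not rectified), "cam_to_world" (4x4, takes a point from camera to world coordinates). Camera axes: x right, y down, z forward; pixel columns grow to the right and rows downward; lengths in m; the calibration is good to about 2 mm. A picture is of the moment at which its call begins: read the wrist's pose just before it. camera_info takes no time and is no camera call; for the wrist camera it gives the pose at the moment of the call.
- manip.close_job(): hands the job in, once; it reports no verdict.
The state is a dict: "time": time; "joint_positions": joint angles; "qd": joint speeds; "tau": joint torques, N m; "position": TCP position; "orientation": TCP orientation; "ft_force": force on the tool from outside, world axes, zero at the start; "wrist_torque": the same for the moment, N m; "opening": opening from 0.0 (shut) to 1.0 (fully open).
Only numpy, scipy, OpenCV 4.12 (cv2) and the standard library are available. Lean on these libraries where they do the work, as an engineer would, in place of code of your own. Each camera call takes 0.05 s, during which the arm holds its last target.

## Working session

There is one attempt and no reset: what is moved stays moved. The work goes in short steps, Python scripts to look and compute and a tool call to move; the robot and the scene stay as the last step left them, time stands still between calls to the robot, and variables do not carry over. Pictures are saved under pics/ and viewed, and the job is handed in when it is done.

Besides the shell and the picture viewer there is one more tool, called after "Emit:" as name(argument=value, ...) on one line, values as JSON. carry_out: Moves the arm, as the interface text tells. Its arguments: {"type":"object","properties":{"plan":{"type":"array","items":{"type":"array"}},"claw":{"type":"number"},"squeeze":{"type":"number"}},"required":["plan"]}

```bash
mkdir -p pics; ls; python3 - <<'E'
from plant import manip, imaging
import cv2,numpy as np
s=manip.observe();print(s)
for n in ("side","top","wrist"):
    i=imaging.camera_info(n);print(n,np.round(i["intrinsics"],1).tolist(),np.round(i["D"],4),np.round(i["cam_to_world"],4).tolist())
    p,d=imaging.capture(n);cv2.imwrite(f"pics/0_{n}.png",p[:,:,::-1]);np.save(f"d_{n}.npy",d);np.save(f"p_{n}.npy",p)
E
```

```text
pics
{'time': 0.0, 'joint_positions': array([ 1.28999034e+00,  3.20297314e-01,  1.56568236e+00, -5.49183916e-06,
        1.25739352e+00, -1.99890155e-02]), 'qd': array([4.75688659e-04, 5.55268325e-04, 6.67201522e-04, 1.58912954e-03,
       1.06926187e-03, 1.80317554e-05]), 'tau': array([ 3.16532096e-04, -4.15529823e+01, -2.34155327e+01, -8.27913209e-05,
        8.42117064e-03, -1.54564140e-05]), 'position': array([0.14822233, 0.55539266, 0.40387758]), 'orientation': array([ 0.20335972,  1.56134373, -0.20613278]), 'ft_force': array([-0.79988613, -0.89233988, -0.34215882]), 'wrist_torque': array([ 0.00209016,  0.00200001, -0.02978823]), 'opening': 1.0037099585352562}
side [[462.3, 0.0, 320.4], [0.0, 462.3, 200.3], [0.0, 0.0, 1.0]] [-0.0487  0.      0.      0.      0.    ] [[0.8384, -0.2463, 0.4863, 0.0017], [-0.5449, -0.3518, 0.7612, -0.794], [-0.0164, -0.9031, -0.4291, 0.5321], [0.0, 0.0, 0.0, 1.0]]
top [[404.4, 0.0, 316.4], [0.0, 404.4, 205.2], [0.0, 0.0, 1.0]] [-0.0339  0.      0.      0.      0.    ] [[0.0051, -0.9921, 0.1251, 0.3778], [-0.9995, -0.001, 0.0327, -0.0157], [-0.0323, -0.1252, -0.9916, 1.0937], [0.0, 0.0, 0.0, 1.0]]
wrist [[295.9, 0.0, 318.4], [0.0, 295.9, 203.2], [0.0, 0.0, 1.0]] [-0.0291  0.      0.      0.      0.    ] [[0.2571, 0.9288, 0.2669, 0.0801], [0.9664, -0.2463, -0.0738, 0.5735], [-0.0028, 0.2769, -0.9609, 0.3728], [0.0, 0.0, 0.0, 1.0]]
```

View pics/0_top.png

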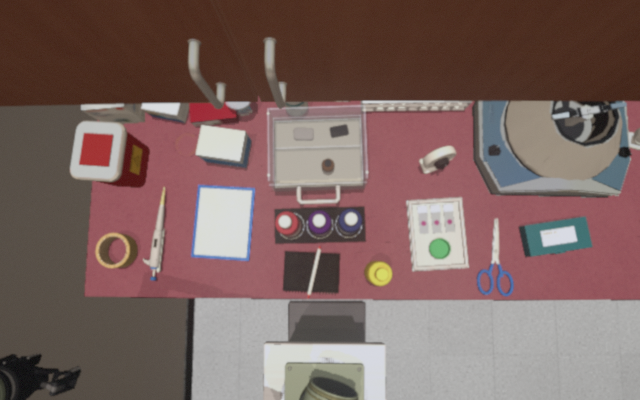

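View pics/0_side.png

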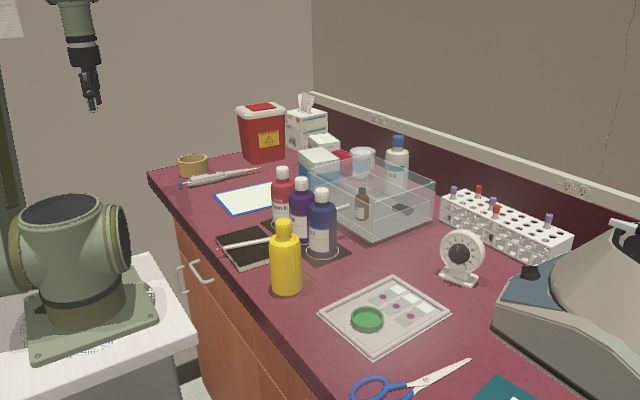

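View pics/0_wrist.png

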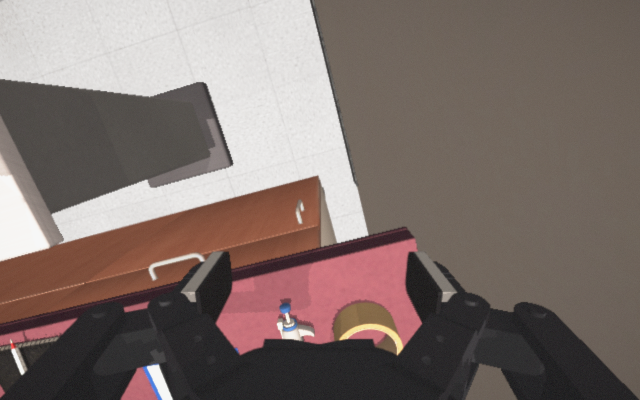

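Top view: red bottle (288,224), purple (319,223), blue (349,222) on the dark mat. The bench pad is at (224,222) on the robot's left and the unit is at (318,147). The brown dropper is at (327,166) and the green cup at (440,249). The yellow look-alike is at (380,273). The overhead cabinet starts at rows <105.

```bash
cat > h.py <<'E'
import cv2,numpy as np
from plant import manip, imaging
from scipy.spatial.transform import Rotation as Rn
def ray(info,uv):
    K=np.array(info["intrinsics"]);D=np.array(info["D"]);T=np.array(info["cam_to_world"])
    n=cv2.undistortPoints(np.array(uv,float).reshape(-1,1,2),K,D).reshape(-1,2)
    return T[:3,3],np.c_[n,np.ones(len(n))]@T[:3,:3].T
def onplane(info,uv,z):
    o,d=ray(info,uv);return o+d*((z-o[2])/d[:,2])[:,None]
def proj(info,P):
    T=np.linalg.inv(np.array(info["cam_to_world"]));Pc=np.array(P,float).reshape(-1,3)@T[:3,:3].T+T[:3,3]
    return cv2.projectPoints(Pc,np.zeros(3),np.zeros(3),np.array(info["intrinsics"]),np.array(info["D"]))[0].reshape(-1,2)
def cloud(info,d):
    v,u=np.mgrid[:d.shape[0],:d.shape[1]];o,r=ray(info,np.c_[u.ravel(),v.ravel()])
    return (o+r*d.reshape(-1,1)).reshape(*d.shape,3)
def pose():
    s=manip.observe();return s,np.array(s["position"]),Rn.from_rotvec(s["orientation"]).as_matrix()
E
python3 - <<'E'
from h import *
s,p,R=pose();print(np.round(R,3))
it=imaging.camera_info("top");P=np.load("p_top.npy");d=np.load("d_top.npy");C=cloud(it,d)
for n,uv in dict(red=(288,217),pur=(319,216),blu=(349,215),pad=(224,222),unit=(318,112),handle=(318,200),oil=(327,166),cup=(440,249),cab=(300,60),cabedge=(300,100),yel=(380,270),tray=(420,240),table=(385,200),pen=(314,270),book=(294,275),hook1=(195,45),hook2=(270,45),box=(225,140),fan=(440,158)).items():
    print(n,P[uv[1],uv[0]],np.round(C[uv[1],uv[0]],3))
hsv=cv2.cvtColor(P,cv2.COLOR_RGB2HSV)
def blob(m,n,z,roi):
    M=np.zeros_like(m);x0,y0,x1,y1=roi;M[y0:y1,x0:x1]=m[y0:y1,x0:x1]
    k,l,st,c=cv2.connectedComponentsWithStats(M)
    i=1+np.argmax(st[1:,4]);print(n,st[i],np.round(onplane(it,c[i],z),4));return l==i
white=cv2.inRange(hsv,(0,0,170),(179,60,255))
for n,r in dict(r=(275,205,303,230),p=(305,205,334,230),b=(336,205,364,230)).items(): blob(white,n,0.145,r)
m=blob(cv2.inRange(hsv,(0,0,150),(179,60,255)),"pad",0.0024,(185,180,262,262))
c=cv2.findContours(m.astype(np.uint8),0,2)[0];print(cv2.minAreaRect(max(c,key=cv2.contourArea)))
m=blob(cv2.inRange(hsv,(40,90,50),(85,255,255)),"cup",0.017,(420,230,460,265))
m=blob(cv2.inRange(hsv,(0,0,0),(179,110,75)),"mat",0.003,(268,200,372,250))
c=cv2.findContours(m.astype(np.uint8),0,2)[0];bx=cv2.boxPoints(cv2.minAreaRect(max(c,key=cv2.contourArea)));print(bx,np.round(onplane(it,bx,0.003),4))
big=cv2.resize(P[95:260,255:480],None,fx=3.5,fy=3.5,interpolation=cv2.INTER_CUBIC);cv2.imwrite("pics/1_crop.png",big[:,:,::-1])
E
```

```text
[[-0.     0.258  0.966]
 [-0.001  0.966 -0.258]
 [-1.    -0.001 -0.   ]]
red [199 193 187] [0.469 0.082 0.148]
pur [215 217 212] [0.472 0.009 0.146]
blu [215 217 212] [ 0.474 -0.061  0.148]
pad [218 220 218] [0.469 0.273 0.001]
unit [146 116 120] [0.74  0.014 0.108]
handle [196 188 183] [0.519 0.014 0.078]
oil [91 78 72] [ 0.601 -0.009  0.105]
cup [114 184 122] [ 0.398 -0.309  0.006]
cab [79 49 37] [0.578 0.015 0.702]
cabedge [81 54 44] [0.577 0.022 0.596]
yel [214 214 103] [ 0.347 -0.133  0.141]
tray [216 215 207] [ 0.422 -0.259 -0.003]
table [156  97 101] [ 0.531 -0.167 -0.004]
pen [209 205 196] [0.342 0.025 0.019]
book [66 56 54] [0.328 0.078 0.013]
hook1 [163 161 149] [0.573 0.11  0.744]
hook2 [170 169 164] [0.572 0.04  0.744]
box [217 219 209] [0.674 0.255 0.088]
fan [128 115 106] [ 0.627 -0.297  0.081]
r [278 215  13  13 131] [[0.4598 0.0914 0.145 ]]
p [313 214  12  13 123] [[0.4621 0.0103 0.145 ]]
b [345 213  12  12 118] [[ 0.4663 -0.0652  0.145 ]]
pad [ 194  187   58   71 3570] [[0.4682 0.2756 0.0024]]
((222.67828369140625, 222.0867156982422), (52.89177322387695, 68.7763900756836), 4.899093151092529)
cup [430 240  19  18 266] [[ 0.3996 -0.3041  0.017 ]]
mat [276 225  88  17 396] [[0.4275 0.0043 0.003 ]]
[[275.52936 232.54056]
 [363.      225.     ]
 [364.25403 239.54706]
 [276.7834  247.08762]] [[ 0.4407  0.1305  0.003 ]
 [ 0.4618 -0.1058  0.003 ]
 [ 0.4227 -0.1088  0.003 ]
 [ 0.4015  0.1264  0.003 ]]
```

View pics/1_crop.png

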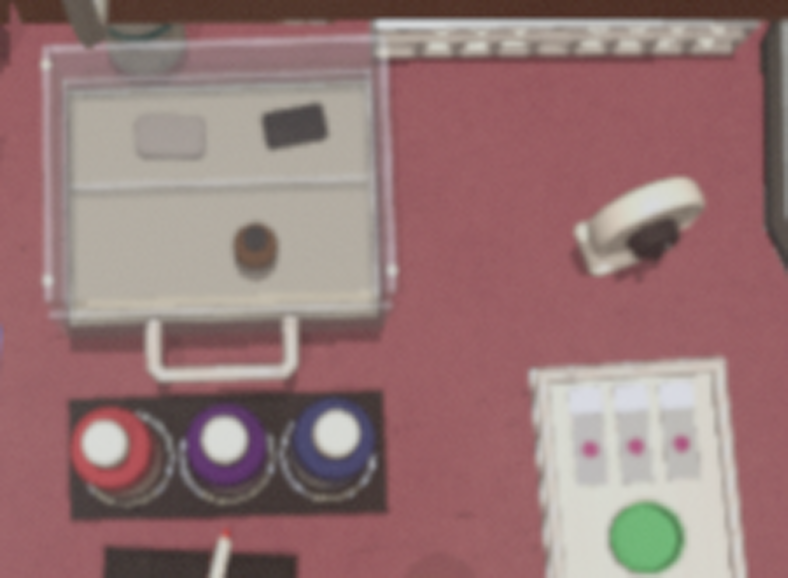

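```bash
python3 - <<'E'
from h import *
it=imaging.camera_info("top");P=np.load("p_top.npy")
def q(n,pts,z):
    uv=np.array(pts,float)/3.5+[255-.36,95-.36]; print(n,np.round(onplane(it,uv,z)[:,:2],4).tolist())
q("mat",[(70,400),(383,392),(387,510),(72,519)],.003)
q("cap",[(104,443),(224,440),(337,433)],.145)
q("handle",[(155,375),(224,374),(293,371)],.08)
q("unit top",[(45,312),(390,290)],.108)
q("oil captop",[(255,236)],.093)
q("cup rim",[(646,537)],.017)
q("ring bottoms",[(130,504),(228,501),(334,497)],.003)
q("tray corners",[(532,372),(724,360)],.011)
big=cv2.resize(P[205:250,268:372],None,fx=7.5,fy=7.5,interpolation=cv2.INTER_CUBIC);cv2.imwrite("pics/1_crop2.png",big[:,:,::-1])
S=np.load("p_side.npy");cv2.imwrite("pics/1_crop3.png",cv2.resize(S[150:340,200:460],None,fx=3,fy=3,interpolation=cv2.INTER_CUBIC)[:,:,::-1])
E
```

```text
mat [[0.5051, 0.134], [0.5116, -0.1091], [0.4205, -0.1113], [0.4127, 0.1308]]
cap [[0.4593, 0.091], [0.4616, 0.01], [0.4664, -0.0659]]
handle [[0.5144, 0.062], [0.5152, 0.012], [0.5174, -0.0378]]
unit top [[0.5557, 0.1386], [0.5713, -0.1057]]
oil captop [[0.614, -0.0103]]
cup rim [[0.4002, -0.3044]]
ring bottoms [[0.4244, 0.0861], [0.427, 0.0106], [0.4304, -0.0708]]
tray corners [[0.5262, -0.2228], [0.5357, -0.3701]]
```

View pics/1_crop2.png

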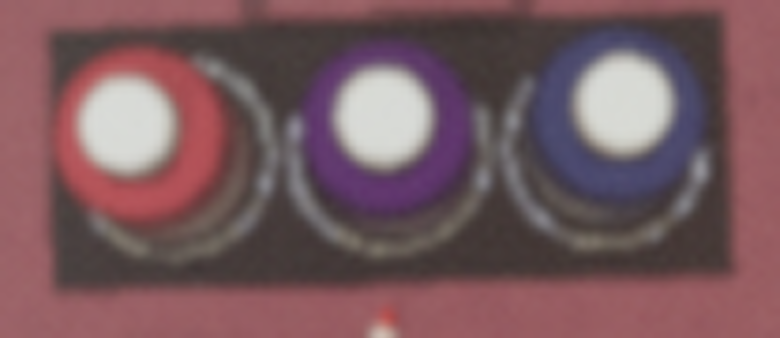

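View pics/1_crop3.png

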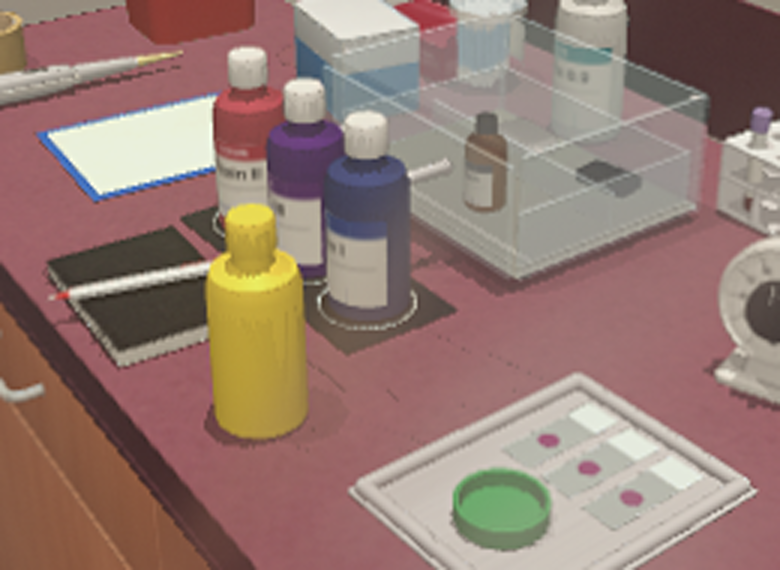

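```bash
cat >> h.py <<'E'
RD=np.array([[0,1,0],[0,0,-1],[-1,0,0.]])
def rd(yaw): return Rn.from_euler('z',yaw).as_matrix()@RD
def plan(tp,yaw=0,n=5,vmax=1.0,verbose=1):
    s,p,R=pose();tp=np.array(tp,float);Rt=rd(yaw);rows=[]
    if verbose: print("t %.2f pos %s yawerr %s F %s open %.1f"%(s["time"],np.round(p,4),np.round(Rn.from_matrix(R.T@Rt).as_rotvec(),3),np.round(s["ft_force"],1),s["opening"]*85.4), "err mm",np.round((tp-p)*1000,1))
    k=0
    while 1:
        e=R.T@(tp-p)/.025; w=Rn.from_matrix(R.T@Rt).as_rotvec()
        if np.abs(e).max()<.03 and np.abs(w).max()<.006 or k>=n*12: break
        e*=min(1,vmax/np.abs(e).max()) if np.abs(e).max()>0 else 1; w*=min(1,.12/max(1e-9,np.abs(w).max()))
        e=np.round(e,2);w=np.round(w,3);rows.append([e.tolist(),w.tolist()])
        p=p+R@e*.025;R=R@Rn.from_rotvec(w).as_matrix();k+=1
    print(len(rows),"rows")
    for i in range(0,min(len(rows),n*6),n): print(str(rows[i:i+n]).replace(" ","").replace("-0.0,","0,").replace("-0.0]","0]").replace("0.0,","0,").replace("0.0]","0]"))
E
python3 -c "
from h import *
plan((.4595,.089,.36))"
```

```text
t 0.15 pos [0.1482 0.5554 0.4041] yawerr [1.31e+00 1.00e-03 1.00e-03] F [ 0.3  0.1 -0.8] open 85.7 err mm [ 311.3 -466.4  -44.1]
20 rows
[[[0.11,-0.88,1.0],[0.12,0,0]],[[0.1,-0.69,1.0],[0.12,0,0]],[[0.09,-0.52,1.0],[0.12,0,0]],[[0.08,-0.38,1.0],[0.12,0,0]],[[0.08,-0.25,1.0],[0.12,0,0]]]
[[[0.08,-0.12,1.0],[0.12,0,0]],[[0.08,0,1.0],[0.12,0,0]],[[0.08,0.12,1.0],[0.12,0,0]],[[0.08,0.24,1.0],[0.12,0,0]],[[0.08,0.38,1.0],[0.12,0.001,0]]]
[[[0.09,0.52,1.0],[0.11,0,0.001]],[[0.1,0.67,1.0],[0,0,0]],[[0.09,0.67,1.0],[0,0,0]],[[0.1,0.67,1.0],[0,0,0]],[[0.09,0.67,1.0],[0,0,0]]]
[[[0.1,0.66,1.0],[0,0,0]],[[0.09,0.67,1.0],[0,0,0]],[[0.1,0.66,1.0],[0,0,0]],[[0.09,0.67,1.0],[0,0,0]],[[0.07,0.44,0.66],[0,0,0]]]
```

Emit:
carry_out(plan=[[[0.1,-0.9,1.0],[0.12,0,0]],[[0.1,-0.7,1.0],[0.12,0,0]],[[0.1,-0.5,1.0],[0.12,0,0]],[[0.1,-0.4,1.0],[0.12,0,0]],[[0.1,-0.25,1.0],[0.12,0,0]]], claw=85, squeeze=35)

```text
time: 0.57
position: [0.2272, 0.4336, 0.3889]
orientation: [0.685, 1.461, -0.687]
ft_force: [-0.2, -0.3, -0.5]
opening: 0.994
```

```bash
python3 -c "
from h import *
plan((.4595,.089,.36))"
```

```text
t 0.57 pos [0.2272 0.4336 0.3889] yawerr [0.692 0.    0.002] F [-0.2 -0.3 -0.5] open 84.9 err mm [ 232.3 -344.6  -28.9]
15 rows
[[[0.07,-0.1,1.0],[0.12,0,0]],[[0.07,0.02,1.0],[0.12,0,0]],[[0.07,0.14,1.0],[0.12,0,0.001]],[[0.07,0.27,1.0],[0.12,0,0]],[[0.07,0.4,1.0],[0.12,0,0.001]]]
[[[0.08,0.55,1.0],[0.092,0,0]],[[0.08,0.67,1.0],[0,0,0]],[[0.08,0.67,1.0],[0,0,0]],[[0.09,0.67,1.0],[0,0,0]],[[0.08,0.67,1.0],[0,0,0]]]
[[[0.09,0.68,1.0],[0,0,0]],[[0.08,0.67,1.0],[0,0,0]],[[0.09,0.68,1.0],[0,0,0]],[[0.08,0.67,1.0],[0,0,0]],[[0.05,0.4,0.59],[0,0,0]]]
```

Emit:
carry_out(plan=[[[0.1,-0.1,1.0],[0.12,0,0]],[[0.1,0,1.0],[0.12,0,0]],[[0.1,0.15,1.0],[0.12,0,0]],[[0.1,0.3,1.0],[0.12,0,0]],[[0.1,0.4,1.0],[0.12,0,0]]])

```text
time: 0.98
position: [0.3002, 0.3204, 0.3748]
orientation: [1.156, 1.241, -1.163]
ft_force: [0.4, -0.1, -0.7]
opening: 0.997
```

Emit:
carry_out(plan=[[[0.1,0.5,1.0],[0.09,0,0]],[[0.1,0.65,1.0],[0,0,0]],[[0.1,0.65,1.0],[0,0,0]],[[0.1,0.65,1.0],[0,0,0]],[[0.1,0.65,1.0],[0,0,0]]])

```text
time: 1.4
position: [0.3781, 0.1879, 0.3613]
orientation: [1.228, 1.195, -1.235]
ft_force: [1.1, -0.5, 0.2]
opening: 0.994
```

```bash
python3 -c "
from h import *
plan((.4595,.089,.36))"
```

```text
t 1.40 pos [0.3781 0.1879 0.3613] yawerr [-0.03   0.003  0.003] F [ 1.1 -0.5  0.2] open 84.9 err mm [ 81.4 -98.9  -1.3]
4 rows
[[[0.01,0.88,1.0],[-0.03,0.003,0.003]],[[0.01,0.82,1.0],[0,0,0]],[[0.02,0.82,1.0],[0,0,0]],[[0.01,0.77,0.93],[0,0,0]]]
```

Emit:
carry_out(plan=[[[0,0.88,1.0],[-0.06,0,0]],[[0,0.82,1.0],[0,0,0]],[[0,0.82,1.0],[0,0,0]],[[0,0.7,0.9],[0,0,0]],[[0,0,0],[0,0,0]]])

```text
time: 1.82
position: [0.4641, 0.0822, 0.3601]
orientation: [1.183, 1.222, -1.193]
ft_force: [-0.2, 1.0, 1.1]
opening: 0.999
```

```bash
python3 -c "
from h import *
plan((.4595,.089,.258),.028)
i=imaging.camera_info('wrist');p,d=imaging.capture('wrist');cv2.imwrite('pics/2.png',p[:,:,::-1])"
```

```text
t 1.82 pos [0.4641 0.0822 0.3601] yawerr [0.001 0.005 0.004] F [-0.2  1.   1.1] open 85.3 err mm [  -4.6    6.8 -102.1]
5 rows
[[[1.0,-0.04,-0.07],[0.001,0.005,0.004]],[[1.0,-0.04,-0.07],[0,0,0]],[[1.0,-0.04,-0.07],[0,0,0]],[[1.0,-0.05,-0.07],[0,0,0]],[[0.08,0,0],[0,0,0]]]
```

View pics/2.png

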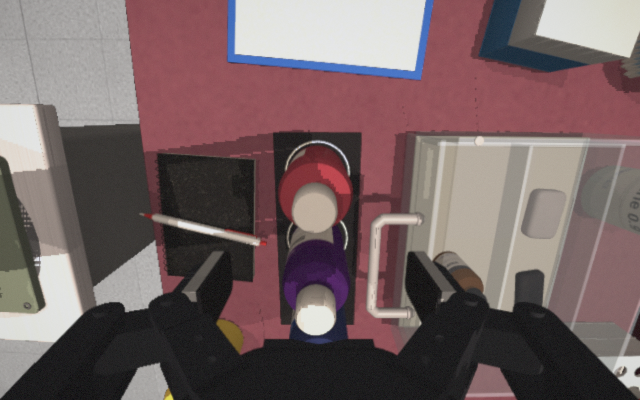

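```bash
python3 -c "
from h import *
i=imaging.camera_info('wrist');s,p,R=pose()
print(proj(i,[[.4595,.089,.145],[.4616,.010,.145],[.465,-.067,.145],p+R[:,0]*.155]).round(0))
for n,uv,z in (('redcap',(315,208),.145),('purcap',(316,310),.145),('handle',(377,265),.08),('padcornerR',(421,78),.0024),('padL',(230,62),.0024)): print(n,onplane(i,uv,z).round(4))
it=imaging.camera_info('top')
# pad corners from top
P=np.load('p_top.npy');cv2.imwrite('pics/2b.png',cv2.resize(P[175:270,180:270],None,fx=6,fy=6,interpolation=cv2.INTER_CUBIC)[:,:,::-1])
"
```

```text
[[316. 219.]
 [316. 320.]
 [318. 399.]
 [319. 274.]]
redcap [[0.4587 0.0963 0.145 ]]
purcap [[0.4615 0.0189 0.145 ]]
handle [[0.5174 0.0222 0.08  ]]
padcornerR [[0.5626 0.1951 0.0024]]
padL [[0.3668 0.2047 0.0024]]
```

View pics/2b.png

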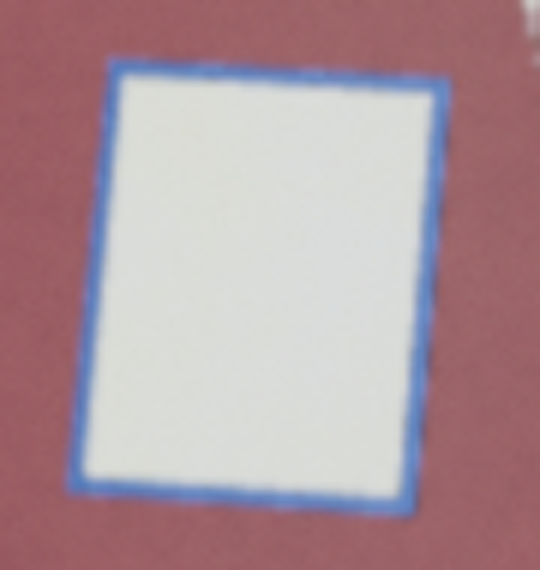

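```bash
python3 -c "
from h import *
i=imaging.camera_info('side');s,p,R=pose();print(p)
q=proj(i,[[.4595,.089,.145],[.4616,.010,.145],[.465,-.067,.145]]);print(q.round(1),((q-[200,150])*3).round())
i=imaging.camera_info('wrist');P,d=imaging.capture('wrist');C=cloud(i,d);print(pose()[1])
hsv=cv2.cvtColor(P,cv2.COLOR_RGB2HSV)
for roi in ((285,340,175,240),(290,340,280,340)):
  c=C[roi[2]:roi[3],roi[0]:roi[1]].reshape(-1,3);m=(c[:,2]>.138)&(c[:,2]<.156);k=c[m];print(m.sum(),k.mean(0).round(4),k.min(0).round(3),k.max(0).round(3))
cs=np.array([(115,65),(445,82),(408,507),(75,487)])/6+[180-.4,175-.4]
w=onplane(imaging.camera_info('top'),cs,.0024);print(w.round(4),w.mean(0))
"
```

```text
[0.46282613 0.08329814 0.3598948 ]
[[280.8 168.2]
 [299.1 178.9]
 [319.7 190.4]] [[242.  55.]
 [297.  87.]
 [359. 121.]]
[0.46176866 0.08434024 0.35980906]
1693 [0.46   0.094  0.1472] [0.445 0.078 0.138] [0.475 0.108 0.15 ]
1384 [0.4627 0.015  0.1465] [ 0.448 -0.002  0.138] [0.478 0.028 0.149]
[[0.5704 0.3468 0.0024]
 [0.5623 0.1929 0.0024]
 [0.3689 0.2049 0.0024]
 [0.3767 0.3572 0.0024]] [0.46957935 0.2754561  0.0024    ]
```

```bash
python3 -c "
from h import *
plan((.460,.091,.258),.028)"
```

```text
t 1.92 pos [0.4618 0.0843 0.3598] yawerr [0.002 0.003 0.007] F [-0.3  0.8  0.4] open 85.2 err mm [  -1.8    6.7 -101.8]
5 rows
[[[1.0,-0.01,-0.07],[0.002,0.003,0.007]],[[1.0,-0.01,-0.07],[0,0,0]],[[1.0,-0.02,-0.06],[0,0,0]],[[1.0,-0.01,-0.07],[0,0,0]],[[0.07,0,0],[0,0,0]]]
```

Emit:
carry_out(plan=[[[0.6,0,-0.2],[0,0,0]],[[0.6,0,-0.1],[0,0,0]],[[0.6,0,0],[0,0,0]],[[0.6,0,0],[0,0,0]],[[0.6,0,0],[0,0,0]]])

```text
time: 2.33
position: [0.4579, 0.0965, 0.2853]
orientation: [1.183, 1.227, -1.185]
ft_force: [0.0, -0.8, -0.2]
opening: 0.994
```

```bash
python3 -c "
from h import *
plan((.460,.091,.258),.028)
p,d=imaging.capture('wrist');cv2.imwrite('pics/3.png',p[:,:,::-1])
p,d=imaging.capture('side');cv2.imwrite('pics/3s.png',p[100:350,150:470,::-1])"
```

```text
t 2.33 pos [0.4579 0.0965 0.2853] yawerr [ 0.006 -0.001  0.002] F [ 0.  -0.8 -0.2] open 84.9 err mm [  2.1  -5.5 -27.3]
2 rows
[[[1.0,0.07,0.2],[0.006,-0.001,0.002]],[[0.09,0.01,0.02],[0,0,0]]]
```

View pics/3.png

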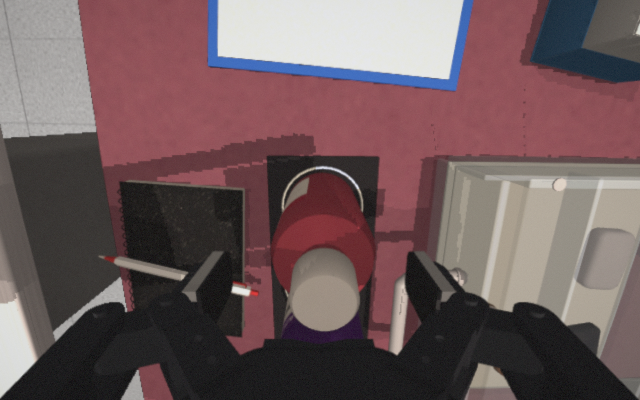

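View pics/3s.png

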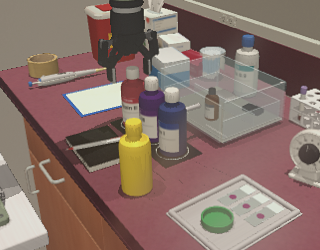

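Emit:
carry_out(plan=[[[0.5,0.1,0.2],[0,0,0]],[[0.5,0,0],[0,0,0]],[[0.1,0,0],[0,0,0]],[[0,0,0],[0,0,0]]])

```text
time: 2.77
position: [0.4584, 0.0944, 0.2585]
orientation: [1.178, 1.232, -1.184]
ft_force: [-0.2, 0.6, -0.4]
opening: 0.998
```

```bash
python3 -c "
from h import *
plan((.460,.091,.258),.028)"
```

```text
t 2.77 pos [0.4584 0.0944 0.2585] yawerr [ 0.011 -0.001  0.005] F [-0.2  0.6 -0.4] open 85.2 err mm [ 1.6 -3.4 -0.5]
1 rows
[[[0.02,0.06,0.14],[0.011,-0.001,0.005]]]
```

Good. Close.

Emit:
carry_out(plan=[[[0,0,0.1],[0,0,0]],[[0,0,0],[0,0,0]],[[0,0,0],[0,0,0]],[[0,0,0],[0,0,0]],[[0,0,0],[0,0,0]]], claw=50, squeeze=35)

```text
time: 3.18
position: [0.4589, 0.0928, 0.2619]
orientation: [1.181, 1.229, -1.178]
ft_force: [0.1, -0.2, -1.9]
opening: 0.694
```

Emit:
carry_out(plan=[[[0,0,0],[0,0,0]],[[0,0,0],[0,0,0]]])

```text
time: 3.35
position: [0.4587, 0.0927, 0.2621]
orientation: [1.181, 1.229, -1.179]
ft_force: [0.3, -0.6, -1.2]
opening: 0.692
```

Emit:
carry_out(plan=[[[-0.5,0,0],[0,0,0]],[[-0.5,0,-0.2],[0,0,0]],[[0,0.1,-0.7],[0,0,0]],[[0,0.1,-0.9],[0,0,0]],[[0,0.1,-0.9],[0,0,0]]])

```text
time: 3.77
position: [0.4628, 0.159, 0.2875]
orientation: [1.182, 1.228, -1.187]
ft_force: [0.9, 0.7, -1.2]
opening: 0.692
```

```bash
python3 -c "
from h import *
plan((.489,.343,.285),.0)"
```

```text
t 3.77 pos [0.4628 0.159  0.2875] yawerr [0.034 0.    0.004] F [ 0.9  0.7 -1.2] open 59.1 err mm [ 26.2 184.   -2.5]
8 rows
[[[0.01,0.18,-1.0],[0.034,0,0.004]],[[0.01,0.14,-1.0],[0,0,0]],[[0.01,0.14,-1.0],[0,0,0]],[[0.02,0.14,-1.0],[0,0,0]],[[0.01,0.14,-1.0],[0,0,0]]]
[[[0.02,0.14,-1.0],[0,0,0]],[[0.01,0.15,-1.0],[0,0,0]],[[0.01,0.05,-0.36],[0,0,0]]]
```

Emit:
carry_out(plan=[[[0,0.2,-1.0],[0,0,0]],[[0,0.2,-1.0],[0,0,0]],[[0,0.2,-1.0],[0,0,0]],[[0,0.2,-1.0],[0,0,0]],[[0,0.2,-0.9],[0,0,0]]])

```text
time: 4.18
position: [0.4832, 0.2872, 0.2867]
orientation: [1.181, 1.228, -1.191]
ft_force: [-0.1, -0.2, -1.2]
opening: 0.699
```

Emit:
carry_out(plan=[[[0,0,-0.8],[0,0,0]],[[0,0,-0.5],[0,0,0]],[[0,0,-0.3],[0,0,0]],[[0,0,0],[0,0,0]]])

```text
time: 4.52
position: [0.4821, 0.3332, 0.2854]
orientation: [1.179, 1.23, -1.188]
ft_force: [0.2, 0.2, -0.7]
opening: 0.69
```

```bash
python3 -c "
from h import *
plan((.489,.343,.262),.028)
"
```

```text
t 4.52 pos [0.4821 0.3332 0.2854] yawerr [0.008 0.001 0.007] F [ 0.2  0.2 -0.7] open 59.0 err mm [  6.9   9.8 -23.4]
1 rows
[[[0.93,0.29,-0.38],[0.008,0.001,0.007]]]
```

Emit:
carry_out(plan=[[[0.3,0.2,-0.4],[0,0,0]],[[0.3,0,0],[0,0,0]],[[0.2,0,0],[0,0,0]],[[0.1,0,0],[0,0,0]],[[0,0,0],[0,0,0]]])

```text
time: 4.93
position: [0.487, 0.3411, 0.2599]
orientation: [1.177, 1.229, -1.192]
ft_force: [0.3, 0.4, 1.9]
opening: 0.693
```

```bash
python3 -c "
from h import *
plan((.489,.343,.262),.028)
p,d=imaging.capture('side');cv2.imwrite('pics/4s.png',cv2.resize(p[100:300,150:400],None,fx=3,fy=3)[:,:,::-1])
"
```

```text
t 4.93 pos [0.487  0.3411 0.2599] yawerr [0.006 0.004 0.009] F [0.3 0.4 1.9] open 59.2 err mm [2.  1.9 2.1]
1 rows
[[[-0.09,0.08,-0.07],[0.006,0.004,0.009]]]
```

View pics/4s.png

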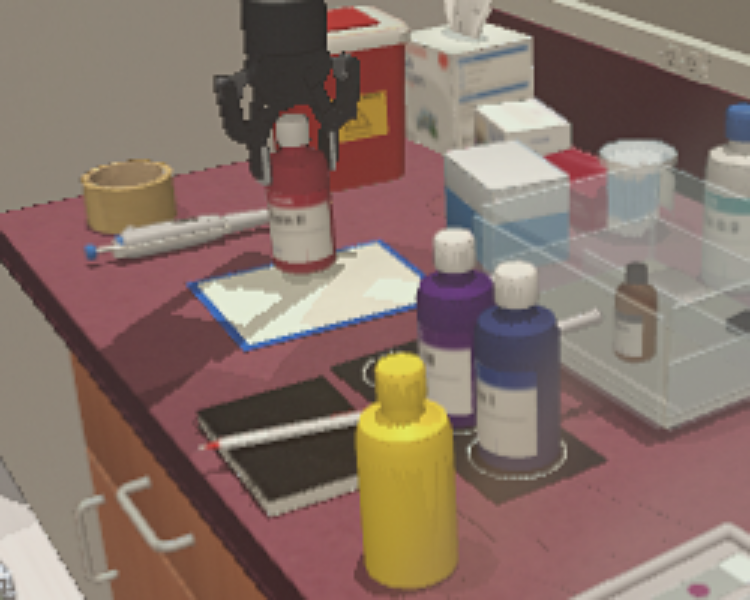

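Red bottle now stands on the pad (crop 303,200), upright and in contact. Release.

Emit:
carry_out(plan=[[[0,0,0],[0,0,0]],[[0,0,0],[0,0,0]],[[0,0,0],[0,0,0]],[[0,0,0],[0,0,0]]], claw=85)

```text
time: 5.32
position: [0.4875, 0.3401, 0.2614]
orientation: [1.18, 1.227, -1.192]
ft_force: [-0.3, 0.0, -0.9]
opening: 0.992
```

Emit:
carry_out(plan=[[[-0.6,0,0],[0,0,0]],[[-0.9,0,0],[0,0,0]],[[-0.9,0,0],[0,0,0]],[[-0.8,-0.2,0.6],[0,0,0]],[[-0.6,-0.1,1.0],[0,0,0]]])

```text
time: 5.73
position: [0.4816, 0.3019, 0.3571]
orientation: [1.173, 1.231, -1.194]
ft_force: [0.8, -0.5, 0.3]
opening: 0.994
```

```bash
python3 -c "
from h import *
plan((.462,.0125,.36),.028)
"
```

```text
t 5.73 pos [0.4816 0.3019 0.3571] yawerr [0.008 0.005 0.012] F [ 0.8 -0.5  0.3] open 84.9 err mm [ -19.6 -289.4    2.9]
12 rows
[[[0,-0.1,1.0],[0.008,0.005,0.012]],[[-0.01,-0.1,1.0],[0,0,0]],[[-0.01,-0.1,1.0],[0,0,0]],[[-0.01,-0.1,1.0],[0,0,0]],[[-0.01,-0.09,1.0],[0,0,0]]]
[[[-0.01,-0.1,1.0],[0,0,0]],[[-0.01,-0.09,1.0],[0,0,0]],[[-0.01,-0.1,1.0],[0,0,0]],[[-0.01,-0.09,1.0],[0,0,0]],[[-0.01,-0.1,1.0],[0,0,0]]]
[[[-0.01,-0.09,1.0],[0,0,0]],[[-0.01,-0.06,0.55],[0,0,0]]]
```

Emit:
carry_out(plan=[[[0,-0.1,1.0],[0,0,0.01]],[[0,-0.1,1.0],[0,0,0]],[[0,-0.1,1.0],[0,0,0]],[[0,-0.1,1.0],[0,0,0]],[[0,-0.1,1.0],[0,0,0]]])

```text
time: 6.15
position: [0.4733, 0.173, 0.3648]
orientation: [1.186, 1.22, -1.169]
ft_force: [0.8, -0.5, -0.5]
opening: 0.997
```

Emit:
carry_out(plan=[[[0,-0.1,1.0],[0,0,0]],[[0,-0.1,1.0],[0,0,0]],[[0,-0.1,1.0],[0,0,0]],[[0,-0.1,0.9],[0,0,0]],[[0,0,0.6],[0,0,0]]])

```text
time: 6.57
position: [0.4657, 0.0535, 0.3669]
orientation: [1.188, 1.216, -1.166]
ft_force: [-0.1, 0.9, -0.4]
opening: 0.993
```

```bash
python3 -c "
from h import *
plan((.462,.0125,.26),.028)
"
```

```text
t 6.57 pos [0.4657 0.0535 0.3669] yawerr [ 0.013 -0.001 -0.018] F [-0.1  0.9 -0.4] open 84.8 err mm [  -3.7  -41.  -106.9]
5 rows
[[[1.0,-0.07,0.38],[0.013,-0.001,-0.018]],[[1.0,-0.04,0.38],[0,0,0]],[[1.0,-0.05,0.38],[0,0,0]],[[1.0,-0.04,0.39],[0,0,0]],[[0.28,-0.01,0.1],[0,0,0]]]
```

Emit:
carry_out(plan=[[[0.3,-0.1,0.8],[0,0,-0.018]],[[0.6,0,0.5],[0,0,0]],[[0.6,0,0.15],[0,0,0]],[[0.6,0,0],[0,0,0]],[[0.5,0,0],[0,0,0]]])

```text
time: 6.98
position: [0.4654, 0.0115, 0.3053]
orientation: [1.189, 1.215, -1.174]
ft_force: [0.8, -0.2, 0.3]
opening: 0.997
```

```bash
python3 -c "
from h import *
plan((.462,.0125,.26),.028)
i=imaging.camera_info('wrist');P,d=imaging.capture('wrist');C=cloud(i,d)
c=C[150:390,250:400].reshape(-1,3);m=(c[:,2]>.138)&(c[:,2]<.156)&(abs(c[:,1])<.04);k=c[m];print(m.sum(),k.min(0).round(3),k.max(0).round(3))
cv2.imwrite('pics/5.png',P[:,:,::-1])
"
```

```text
t 6.98 pos [0.4654 0.0115 0.3053] yawerr [ 0.007  0.001 -0.013] F [ 0.8 -0.2  0.3] open 85.1 err mm [ -3.4   1.  -45.3]
2 rows
[[[1.0,-0.09,-0.03],[0.007,0.001,-0.013]],[[0.81,-0.06,-0.01],[0,0,0]]]
3006 [ 0.448 -0.003  0.138] [0.478 0.027 0.149]
```

View pics/5.png

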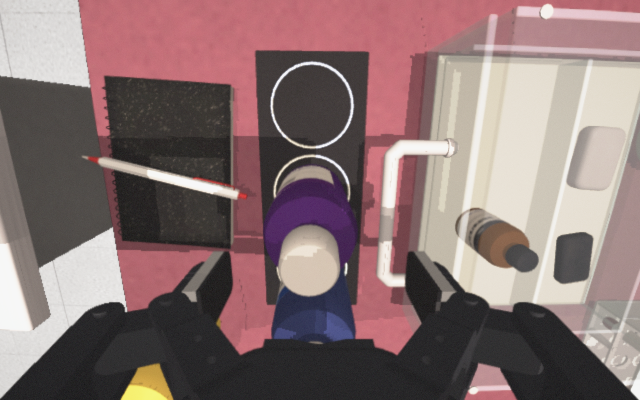

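Emit:
carry_out(plan=[[[0.5,-0.1,0],[0,0,-0.01]],[[0.5,0,0],[0,0,0]],[[0.5,0,0],[0,0,0]],[[0.2,0,0],[0,0,0]],[[0,0,0],[0,0,0]]])

```text
time: 7.45
position: [0.4626, 0.0115, 0.2614]
orientation: [1.183, 1.224, -1.182]
ft_force: [0.6, 0.6, 0.8]
opening: 0.994
```

```bash
python3 -c "
from h import *
plan((.463,.012,.26),.028)
"
```

```text
t 7.45 pos [0.4626 0.0115 0.2614] yawerr [ 0.007  0.001 -0.002] F [0.6 0.6 0.8] open 84.9 err mm [ 0.4  0.5 -1.4]
1 rows
[[[0.06,0.01,-0.02],[0.007,0.001,-0.002]]]
```

Emit:
carry_out(plan=[[[0.05,0,0],[0,0,0]],[[0,0,0],[0,0,0]],[[0,0,0],[0,0,0]],[[0,0,0],[0,0,0]],[[0,0,0],[0,0,0]]], claw=50)

```text
time: 7.87
position: [0.4634, 0.0118, 0.2627]
orientation: [1.185, 1.221, -1.179]
ft_force: [-0.6, 0.2, -0.6]
opening: 0.694
```

Emit:
carry_out(plan=[[[0,0,0],[0,0,0]]])

```text
time: 7.95
position: [0.4633, 0.0118, 0.2628]
orientation: [1.185, 1.221, -1.179]
ft_force: [-0.6, -0.1, -1.7]
opening: 0.694
```

Emit:
carry_out(plan=[[[-0.5,0,0],[0,0,0]],[[-0.6,0,-0.2],[0,0,0]],[[0,0,-0.7],[0,0,0]],[[0,0,-1.0],[0,0,0]],[[0,0,-1.0],[0,0,0]]])

```text
time: 8.37
position: [0.4606, 0.083, 0.2914]
orientation: [1.189, 1.217, -1.185]
ft_force: [-0.3, 0.2, -2.4]
opening: 0.694
```

Emit:
carry_out(plan=[[[0,0,-1.0],[0,0,0]],[[0,0,-1.0],[0,0,0]],[[0,0,-1.0],[0,0,0]],[[0,0,-1.0],[0,0,0]],[[0,0,-0.9],[0,0,0]]])

```text
time: 8.78
position: [0.4561, 0.2109, 0.2915]
orientation: [1.191, 1.216, -1.185]
ft_force: [0.9, -0.4, -1.8]
opening: 0.697
```

```bash
python3 -c "
from h import *
plan((.455,.2735,.285),.028)
"
```

```text
t 8.78 pos [0.4561 0.2109 0.2915] yawerr [-0.001  0.002 -0.006] F [ 0.9 -0.4 -1.8] open 59.5 err mm [-1.1 62.6 -6.5]
3 rows
[[[0.1,0.01,-1.0],[-0.001,0.002,-0.006]],[[0.1,0.01,-1.0],[0,0,0]],[[0.06,0.01,-0.5],[0,0,0]]]
```

Emit:
carry_out(plan=[[[0,0,-0.7],[0,0,0]],[[0.1,0,-0.6],[0,0,0]],[[0.1,0,-0.4],[0,0,0]],[[0.1,0,-0.2],[0,0,0]],[[0.1,0,0],[0,0,0]]])

```text
time: 9.2
position: [0.4542, 0.2651, 0.281]
orientation: [1.189, 1.219, -1.179]
ft_force: [-0.5, 0.2, -2.6]
opening: 0.695
```

```bash
python3 -c "
from h import *
plan((.455,.2735,.262),.028)
"
```

```text
t 9.20 pos [0.4542 0.2651 0.281 ] yawerr [ 0.005  0.    -0.008] F [-0.5  0.2 -2.6] open 59.3 err mm [  0.8   8.4 -19. ]
1 rows
[[[0.76,0.04,-0.33],[0.005,0,-0.008]]]
```

Emit:
carry_out(plan=[[[0.2,0,-0.4],[0,0,0]],[[0.3,0,0],[0,0,0]],[[0.2,0,0],[0,0,0]],[[0.1,0,0],[0,0,0]],[[0,0,0],[0,0,0]]])

```text
time: 9.62
position: [0.4542, 0.2742, 0.261]
orientation: [1.19, 1.218, -1.182]
ft_force: [0.4, 0.9, -2.5]
opening: 0.694
```

```bash
python3 -c "
from h import *
plan((.455,.2735,.262),.028)
"
```

```text
t 9.62 pos [0.4542 0.2742 0.261 ] yawerr [ 0.002  0.    -0.007] F [ 0.4  0.9 -2.5] open 59.3 err mm [ 0.8 -0.7  1. ]
1 rows
[[[-0.04,0.03,0.03],[0.002,0,-0.007]]]
```

Emit:
carry_out(plan=[[[0.1,0,0],[0,0,0]],[[0,0,0],[0,0,0]]])

```text
time: 9.78
position: [0.4545, 0.2737, 0.2614]
orientation: [1.194, 1.218, -1.181]
ft_force: [0.3, 0.0, -1.4]
opening: 0.692
```

Emit:
carry_out(plan=[[[0.15,0,0],[0,0,0]],[[0.1,0,0],[0,0,0]]])

```text
time: 9.95
position: [0.4549, 0.2736, 0.2607]
orientation: [1.198, 1.218, -1.179]
ft_force: [-4.6, -1.8, 19.5]
opening: 0.69
```

Contact (19 N); relax a little and release.

Emit:
carry_out(plan=[[[-0.05,0,0],[0,0,0]],[[0,0,0],[0,0,0]]])

```text
time: 10.12
position: [0.4549, 0.2729, 0.2627]
orientation: [1.2, 1.217, -1.179]
ft_force: [-0.3, 0.7, -2.0]
opening: 0.693
```

Emit:
carry_out(plan=[[[0,0,0],[0,0,0]],[[0,0,0],[0,0,0]],[[0,0,0],[0,0,0]],[[0,0,0],[0,0,0]]], claw=85)

```text
time: 10.45
position: [0.4552, 0.272, 0.261]
orientation: [1.199, 1.216, -1.181]
ft_force: [-0.3, 0.4, -0.2]
opening: 0.995
```

Emit:
carry_out(plan=[[[-0.6,0,0],[0,0,0]],[[-0.9,0,0],[0,0,0]],[[-0.9,0,0],[0,0,0]],[[-0.8,0,0.6],[0,0,0]],[[-0.6,0,1.0],[0,0,0]]])

```text
time: 10.87
position: [0.4551, 0.2332, 0.3534]
orientation: [1.188, 1.222, -1.188]
ft_force: [0.5, -0.5, -0.0]
opening: 0.995
```

```bash
python3 -c "
from h import *
plan((.465,-.065,.36),.028)
"
```

```text
t 10.87 pos [0.4551 0.2332 0.3534] yawerr [ 0.001  0.    -0.   ] F [ 0.5 -0.5 -0. ] open 84.9 err mm [   9.9 -298.2    6.6]
12 rows
[[[-0.02,0,1.0],[0.001,0,0]],[[-0.02,0.01,1.0],[0,0,0]],[[-0.02,0.01,1.0],[0,0,0]],[[-0.02,0,1.0],[0,0,0]],[[-0.02,0.01,1.0],[0,0,0]]]
[[[-0.02,0,1.0],[0,0,0]],[[-0.02,0.01,1.0],[0,0,0]],[[-0.02,0,1.0],[0,0,0]],[[-0.03,0.01,1.0],[0,0,0]],[[-0.02,0,1.0],[0,0,0]]]
[[[-0.03,0.01,1.0],[0,0,0]],[[-0.02,0,0.93],[0,0,0]]]
```

Emit:
carry_out(plan=[[[0,0,1.0],[0,0,0]],[[0,0,1.0],[0,0,0]],[[0,0,1.0],[0,0,0]],[[0,0,1.0],[0,0,0]],[[0,0,1.0],[0,0,0]]])

```text
time: 11.28
position: [0.4597, 0.1046, 0.3572]
orientation: [1.191, 1.22, -1.176]
ft_force: [1.0, 0.1, 0.1]
opening: 0.997
```

Emit:
carry_out(plan=[[[0,0,1.0],[0,0,0]],[[0,0,1.0],[0,0,0]],[[0,0,1.0],[0,0,0]],[[0,0,1.0],[0,0,0]],[[0,0,0.8],[0,0,0]]])

```text
time: 11.7
position: [0.4631, -0.0219, 0.3561]
orientation: [1.191, 1.219, -1.176]
ft_force: [-0.1, 0.5, -0.4]
opening: 0.994
```

```bash
python3 -c "
from h import *
plan((.465,-.065,.30),.028)
"
```

```text
t 11.70 pos [ 0.4631 -0.0219  0.3561] yawerr [ 0.006 -0.002 -0.01 ] F [-0.1  0.5 -0.4] open 84.9 err mm [  1.9 -43.1 -56.1]
3 rows
[[[1.0,0,0.77],[0.006,-0.002,-0.01]],[[1.0,0.01,0.77],[0,0,0]],[[0.24,0.01,0.19],[0,0,0]]]
```

Emit:
carry_out(plan=[[[0.3,0,0.7],[0,0,-0.01]],[[0.6,0,0.5],[0,0,0]],[[0.6,0,0.15],[0,0,0]],[[0.4,0,0],[0,0,0]]])

```text
time: 12.03
position: [0.4653, -0.0616, 0.3089]
orientation: [1.191, 1.217, -1.184]
ft_force: [1.0, 0.0, -0.5]
opening: 0.995
```

```bash
python3 -c "
from h import *
plan((.466,-.066,.26),.028)
i=imaging.camera_info('wrist');P,d=imaging.capture('wrist');C=cloud(i,d)
c=C[150:390,250:400].reshape(-1,3);m=(c[:,2]>.138)&(c[:,2]<.156)&(abs(c[:,1]+.065)<.04);k=c[m];print(m.sum(),k.min(0).round(3),k.max(0).round(3))
cv2.imwrite('pics/6.png',P[:,:,::-1])
"
```

```text
t 12.03 pos [ 0.4653 -0.0616  0.3089] yawerr [-0.     0.001 -0.006] F [ 1.   0.  -0.5] open 85.0 err mm [  0.7  -4.4 -48.9]
2 rows
[[[1.0,0.01,0.09],[0,0.001,-0.006]],[[0.95,0.01,0.08],[0,0,0]]]
2841 [ 0.452 -0.079  0.138] [ 0.482 -0.049  0.15 ]
```

View pics/6.png

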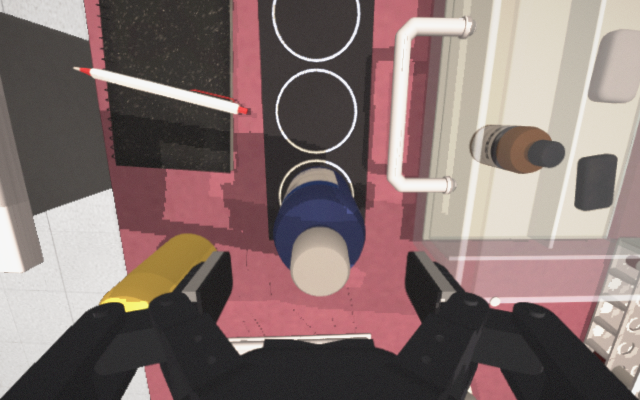

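Emit:
carry_out(plan=[[[0.5,0,0],[0,0,0]],[[0.5,0,0.1],[0,0,0]],[[0.5,0,0],[0,0,0]],[[0.3,0,0],[0,0,0]],[[0,0,0],[0,0,0]]])

```text
time: 12.5
position: [0.4654, -0.064, 0.2605]
orientation: [1.19, 1.221, -1.187]
ft_force: [-0.2, -0.3, -0.5]
opening: 0.995
```

```bash
python3 -c "
from h import *
plan((.467,-.065,.261),.028)
"
```

```text
t 12.50 pos [ 0.4654 -0.064   0.2605] yawerr [-0.    -0.    -0.002] F [-0.2 -0.3 -0.5] open 85.0 err mm [ 1.6 -1.   0.5]
1 rows
[[[-0.02,0.06,0.04],[0,0,-0.002]]]
```

Emit:
carry_out(plan=[[[0,0.05,0],[0,0,0]],[[0,0,0],[0,0,0]],[[0,0,0],[0,0,0]],[[0,0,0],[0,0,0]],[[0,0,0],[0,0,0]]], claw=50)

```text
time: 12.92
position: [0.4675, -0.0635, 0.2622]
orientation: [1.19, 1.219, -1.185]
ft_force: [0.7, 0.5, -1.9]
opening: 0.691
```

Emit:
carry_out(plan=[[[0,0,0],[0,0,0]]])

```text
time: 13.0
position: [0.4675, -0.0635, 0.2624]
orientation: [1.19, 1.219, -1.184]
ft_force: [-0.7, -0.3, -2.6]
opening: 0.692
```

Emit:
carry_out(plan=[[[-0.5,0,0],[0,0,0]],[[-0.6,0,-0.2],[0,0,0]],[[0,0.1,-0.7],[0,0,0]],[[0,0.1,-1.0],[0,0,0]],[[0,0.1,-1.0],[0,0,0]]])

```text
time: 13.42
position: [0.4725, 0.008, 0.2911]
orientation: [1.194, 1.215, -1.19]
ft_force: [0.3, -0.1, -1.4]
opening: 0.693
```

Emit:
carry_out(plan=[[[0,0.1,-1.0],[0,0,0]],[[0,0.1,-1.0],[0,0,0]],[[0,0.1,-1.0],[0,0,0]],[[0,0.1,-1.0],[0,0,0]],[[0,0.1,-0.9],[0,0,0]]])

```text
time: 13.83
position: [0.4817, 0.1362, 0.2916]
orientation: [1.196, 1.214, -1.191]
ft_force: [-0.5, -0.5, -2.9]
opening: 0.692
```

```bash
python3 -c "
from h import *
plan((.488,.206,.285),.028)
"
```

```text
t 13.83 pos [0.4817 0.1362 0.2916] yawerr [-0.008  0.001 -0.006] F [-0.5 -0.5 -2.9] open 59.1 err mm [ 6.3 69.8 -6.6]
3 rows
[[[0.09,0.11,-1.0],[-0.008,0.001,-0.006]],[[0.1,0.12,-1.0],[0,0,0]],[[0.07,0.09,-0.78],[0,0,0]]]
```

Emit:
carry_out(plan=[[[0,0.1,-0.7],[0,0,0]],[[0.1,0.1,-0.6],[0,0,0]],[[0.1,0.1,-0.4],[0,0,0]],[[0.1,0,-0.3],[0,0,0]],[[0.1,0,-0.2],[0,0,0]]])

```text
time: 14.25
position: [0.4881, 0.1979, 0.2814]
orientation: [1.195, 1.215, -1.186]
ft_force: [0.1, -0.3, -1.9]
opening: 0.689
```

```bash
python3 -c "
from h import *
plan((.488,.206,.262),.028)
"
```

```text
t 14.25 pos [0.4881 0.1979 0.2814] yawerr [-0.003 -0.    -0.007] F [ 0.1 -0.3 -1.9] open 58.9 err mm [ -0.1   8.1 -19.4]
1 rows
[[[0.78,0,-0.33],[-0.003,0,-0.007]]]
```

Emit:
carry_out(plan=[[[0.2,0,-0.3],[0,0,0]],[[0.3,0,0],[0,0,0]],[[0.2,0,0],[0,0,0]],[[0.1,0,0],[0,0,0]],[[0.05,0,0],[0,0,0]]])

```text
time: 14.67
position: [0.488, 0.2052, 0.2605]
orientation: [1.195, 1.215, -1.187]
ft_force: [-4.1, 0.9, 15.8]
opening: 0.69
```

Emit:
carry_out(plan=[[[0.1,0,0],[0,0,0]],[[0.0,0,0],[0,0,0]]])

```text
time: 14.83
position: [0.488, 0.2045, 0.2614]
orientation: [1.198, 1.215, -1.187]
ft_force: [0.5, -0.6, -1.7]
opening: 0.692
```

```bash
python3 -c "
from h import *
plan((.488,.206,.262),.028)
"
```

```text
t 14.83 pos [0.488  0.2045 0.2614] yawerr [-0.006 -0.001 -0.008] F [ 0.5 -0.6 -1.7] open 59.1 err mm [0.  1.5 0.6]
1 rows
[[[-0.02,0,-0.06],[-0.006,-0.001,-0.008]]]
```

Emit:
carry_out(plan=[[[0.05,0,0],[0,0,0]],[[0,0,0],[0,0,0]],[[0,0,0],[0,0,0]],[[0,0,0],[0,0,0]]], claw=85)

```text
time: 15.17
position: [0.4884, 0.2028, 0.2603]
orientation: [1.2, 1.212, -1.187]
ft_force: [-0.1, -0.1, -0.2]
opening: 0.995
```

Emit:
carry_out(plan=[[[-0.6,0,0],[0,0,0]],[[-0.9,0,0],[0,0,0]],[[-0.9,0,0],[0,0,0]],[[-0.9,0,0.6],[0,0,0]],[[-0.9,0,1.0],[0,0,0]]])

```text
time: 15.58
position: [0.4877, 0.1637, 0.3617]
orientation: [1.187, 1.222, -1.198]
ft_force: [1.1, -1.1, -0.5]
opening: 0.998
```

```bash
python3 -c "
from h import *
plan((.488,.206,.262),.028)
p,d=imaging.capture('top');np.save('p_top2.npy',p);cv2.imwrite('pics/7.png',cv2.resize(p[95:265,180:380],None,fx=3.5,fy=3.5,interpolation=cv2.INTER_CUBIC)[:,:,::-1])
i=imaging.camera_info('top');C=cloud(i,d)
for n,w in dict(r=(.4875,.3401),p=(.455,.272),b=(.488,.2045)).items():
  m=(C[...,2]>.135)&(C[...,2]<.16)&(np.hypot(C[...,0]-w[0],C[...,1]-w[1])<.025);print(n,m.sum(),C[m].mean(0).round(3) if m.sum() else '')
"
```

```text
t 15.58 pos [0.4877 0.1637 0.3617] yawerr [-0.005  0.003  0.006] F [ 1.1 -1.1 -0.5] open 85.2 err mm [  0.3  42.3 -99.7]
4 rows
[[[1.0,0.02,-0.43],[-0.005,0.003,0.006]],[[1.0,0.01,-0.42],[0,0,0]],[[1.0,0.02,-0.43],[0,0,0]],[[0.99,0.01,-0.41],[0,0,0]]]
r 0 
p 135 [0.455 0.271 0.145]
b 0
```

View pics/7.png

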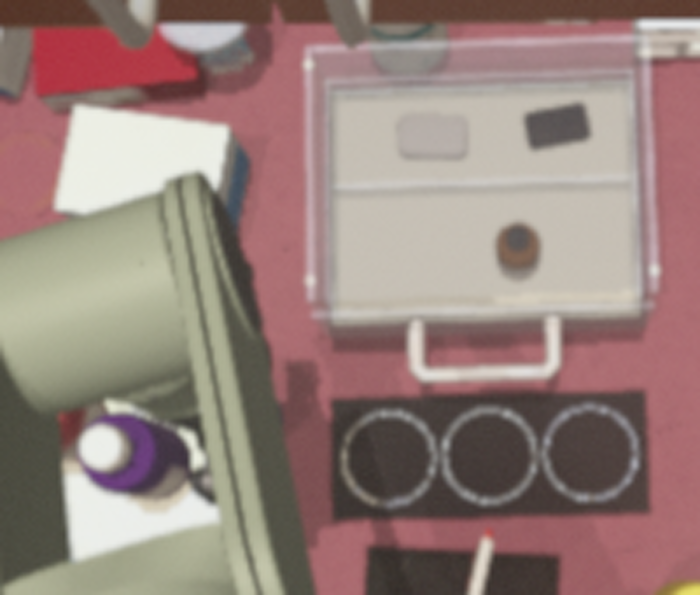

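Emit:
carry_out(plan=[[[0,0.1,0.8],[0,0,0]],[[0,0.2,1.0],[0,0,0]],[[0,0.2,1.0],[0,0,0]],[[0.2,0.2,1.0],[0,0,0]],[[0.4,0.2,0.8],[0,0,0]]], claw=32)

```text
time: 16.05
position: [0.5147, 0.0427, 0.3558]
orientation: [1.197, 1.209, -1.182]
ft_force: [0.4, 0.2, -0.0]
opening: 0.378
```

Emit:
carry_out(plan=[[[0.4,0,0.6],[0,0,0]],[[0.4,0,0.3],[0,0,0]],[[0.2,0,0],[0,0,0]],[[0,0,0],[0,0,0]]])

```text
time: 16.38
position: [0.5162, 0.0147, 0.3272]
orientation: [1.199, 1.206, -1.19]
ft_force: [-0.3, 0.4, 0.4]
opening: 0.375
```

```bash
python3 -c "
from h import *
plan((.515,.012,.230),.028)
i=imaging.camera_info('wrist');P,d=imaging.capture('wrist');C=cloud(i,d)
c=C.reshape(-1,3);m=(c[:,2]>.068)&(c[:,2]<.085)&(c[:,0]<.535)&(c[:,0]>.49)&(abs(c[:,1]-.012)<.04);k=c[m];print(m.sum(),k.mean(0).round(4),k.min(0).round(3),k.max(0).round(3))
cv2.imwrite('pics/8.png',P[:,:,::-1])
p,d=imaging.capture('top');i=imaging.camera_info('top');C=cloud(i,d)
for n,w in dict(r=(.4875,.3401),p=(.455,.272),b=(.488,.2045)).items():
  m=(C[...,2]>.135)&(C[...,2]<.16)&(np.hypot(C[...,0]-w[0],C[...,1]-w[1])<.025);print(n,m.sum(),C[m].mean(0).round(3) if m.sum() else '')
cv2.imwrite('pics/8t.png',cv2.resize(p[95:265,180:380],None,fx=3.5,fy=3.5,interpolation=cv2.INTER_CUBIC)[:,:,::-1])
"
```

```text
t 16.38 pos [0.5162 0.0147 0.3272] yawerr [-0.011  0.004 -0.011] F [-0.3  0.4  0.4] open 32.1 err mm [ -1.2  -2.7 -97.2]
4 rows
[[[1.0,-0.02,0.02],[-0.011,0.004,-0.011]],[[1.0,-0.01,0.03],[0,0,0]],[[1.0,-0.02,0.03],[0,0,0]],[[0.89,-0.01,0.02],[0,0,0]]]
1265 [0.517  0.0143 0.0787] [ 0.511 -0.028  0.074] [0.523 0.052 0.082]
r 138 [0.485 0.337 0.145]
p 137 [0.455 0.271 0.145]
b 132 [0.487 0.197 0.145]
```

View pics/8.png

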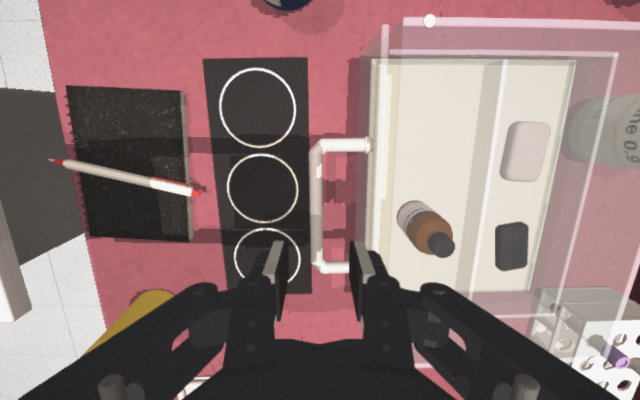

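View pics/8t.png

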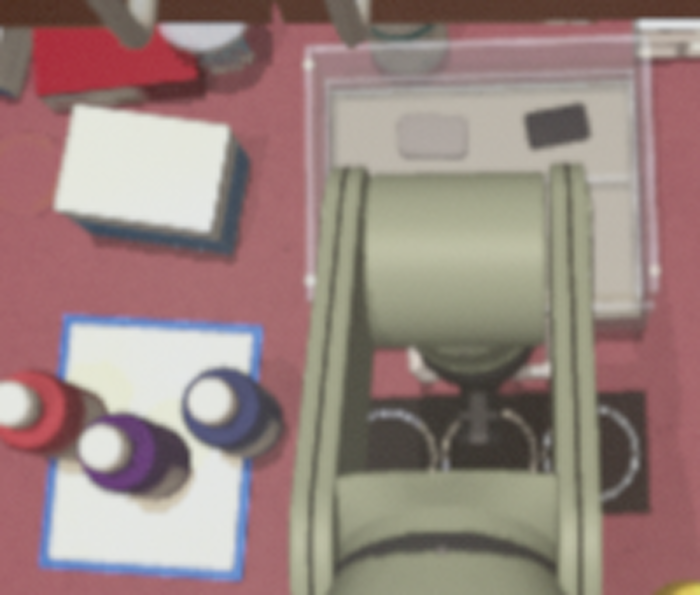

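Blue at (.487,.197) is only about 3 mm inside the pad's allowed band (crop 225,405), which is too tight. I'll regrasp it and shift it inward.

Emit:
carry_out(plan=[[[-0.8,0,-0.4],[0,0,0]],[[-0.8,-0.1,-1.0],[0,0,0]],[[0,-0.2,-1.0],[0,0,0]],[[0,-0.2,-1.0],[0,0,0]],[[0,-0.2,-1.0],[0,0,0]]], claw=85)

```text
time: 16.9
position: [0.497, 0.129, 0.3722]
orientation: [1.205, 1.201, -1.186]
ft_force: [0.2, 0.5, 0.5]
opening: 0.992
```

Emit:
carry_out(plan=[[[0,-0.2,-1.0],[0,0,0]],[[0,-0.1,-0.8],[0,0,0]],[[0,0,-0.5],[0,0,0]],[[0,0,0],[0,0,0]]])

```text
time: 17.23
position: [0.4858, 0.1965, 0.3758]
orientation: [1.205, 1.204, -1.171]
ft_force: [0.6, -0.3, -0.4]
opening: 0.999
```

```bash
cat >> h.py <<'E'
def caps(cam,cands,name=None):
    i=imaging.camera_info(cam);P,d=imaging.capture(cam);C=cloud(i,d)
    for n,w in cands.items():
        m=(C[...,2]>.138)&(C[...,2]<.156)&(np.hypot(C[...,0]-w[0],C[...,1]-w[1])<.03);k=C[m]
        print(cam,n,m.sum(),(k.mean(0).round(4),((k.min(0)+k.max(0))/2).round(4)) if m.sum()>5 else '')
    if name: cv2.imwrite('pics/%s.png'%name,P[:,:,::-1])
    return P,C
E
python3 -c "
from h import *
plan((.488,.200,.262),.028)
caps('wrist',dict(r=(.486,.338),p=(.455,.272),b=(.488,.200)),'9')
"
```

```text
t 17.23 pos [0.4858 0.1965 0.3758] yawerr [-0.003 -0.002 -0.025] F [ 0.6 -0.3 -0.4] open 85.3 err mm [   2.2    3.5 -113.8]
5 rows
[[[1.0,0,-0.03],[-0.003,-0.002,-0.025]],[[1.0,0.02,-0.03],[0,0,0]],[[1.0,0.02,-0.03],[0,0,0]],[[1.0,0.02,-0.03],[0,0,0]],[[0.55,0.01,-0.01],[0,0,0]]]
wrist r 913 (array([0.4866, 0.3297, 0.1456]), array([0.4867, 0.3298, 0.1434]))
wrist p 1854 (array([0.4571, 0.274 , 0.1467]), array([0.4566, 0.2739, 0.1437]))
wrist b 1419 (array([0.489 , 0.2013, 0.1464]), array([0.4892, 0.1997, 0.1436]))
```

View pics/9.png

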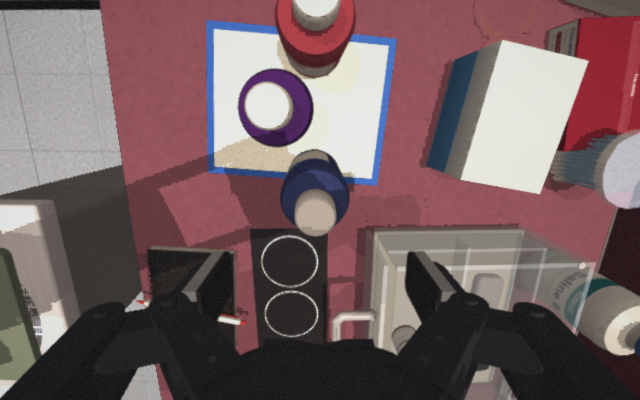

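Emit:
carry_out(plan=[[[0.8,0.1,-0.2],[0,0,-0.02]],[[0.8,0.1,0],[0,0,0]],[[0.8,0,0],[0,0,0]],[[0.8,0,0],[0,0,0]],[[0.7,0,0],[0,0,0]]])

```text
time: 17.7
position: [0.4937, 0.2007, 0.2822]
orientation: [1.202, 1.211, -1.172]
ft_force: [-0.6, -0.1, -0.4]
opening: 0.996
```

```bash
python3 -c "
from h import *
plan((.489,.201,.261),.028)
"
```

```text
t 17.70 pos [0.4937 0.2007 0.2822] yawerr [-0.001 -0.005 -0.02 ] F [-0.6 -0.1 -0.4] open 85.0 err mm [ -4.7   0.3 -21.2]
1 rows
[[[0.84,-0.2,-0.01],[-0.001,-0.005,-0.02]]]
```

Emit:
carry_out(plan=[[[0.4,-0.2,0],[0,0,-0.02]],[[0.3,0,0],[0,0,0]],[[0.1,0,0],[0,0,0]],[[0,0,0],[0,0,0]]])

```text
time: 18.03
position: [0.4878, 0.1984, 0.2587]
orientation: [1.188, 1.228, -1.195]
ft_force: [-0.3, -0.5, -0.4]
opening: 0.995
```

Emit:
carry_out(plan=[[[0,0,0],[0,0,0]],[[0,0,0],[0,0,0]],[[0,0,0],[0,0,0]],[[0,0,0],[0,0,0]],[[0,0,0],[0,0,0]]], claw=50)

```text
time: 18.45
position: [0.4888, 0.1984, 0.2616]
orientation: [1.192, 1.225, -1.19]
ft_force: [0.4, -0.2, -2.5]
opening: 0.695
```

```bash
python3 -c "
from h import *
plan((.515,.222,.275),.028)
"
```

```text
t 18.45 pos [0.4888 0.1984 0.2616] yawerr [-0.002 -0.004  0.002] F [ 0.4 -0.2 -2.5] open 59.4 err mm [26.2 23.6 13.4]
2 rows
[[[-0.5,1.0,-0.86],[-0.002,-0.004,0.002]],[[-0.03,0.07,-0.06],[0,0,0]]]
```

Emit:
carry_out(plan=[[[-0.5,0,0],[0,0,0]],[[-0.2,0.4,-0.3],[0,0,0]],[[0,0.4,-0.5],[0,0,0]],[[0,0.2,-0.2],[0,0,0]],[[0,0,0],[0,0,0]]])

```text
time: 18.87
position: [0.5127, 0.2243, 0.2794]
orientation: [1.19, 1.227, -1.192]
ft_force: [-0.3, 0.6, -2.0]
opening: 0.693
```

```bash
python3 -c "
from h import *
plan((.515,.222,.262),.028)
"
```

```text
t 18.87 pos [0.5127 0.2243 0.2794] yawerr [-0.002 -0.003  0.005] F [-0.3  0.6 -2. ] open 59.2 err mm [  2.3  -2.3 -17.4]
1 rows
[[[0.7,0.09,0.1],[-0.002,-0.003,0.005]]]
```

Emit:
carry_out(plan=[[[0.3,0,0],[0,0,0]],[[0.3,0,0],[0,0,0]],[[0.1,0,0],[0,0,0]],[[0,0,0],[0,0,0]]])

```text
time: 19.2
position: [0.5121, 0.2241, 0.2617]
orientation: [1.191, 1.227, -1.191]
ft_force: [-0.2, 0.2, 5.3]
opening: 0.693
```

Emit:
carry_out(plan=[[[0.05,0,0],[0,0,0]],[[0,0,0],[0,0,0]]])

```text
time: 19.37
position: [0.5117, 0.2238, 0.2619]
orientation: [1.193, 1.227, -1.191]
ft_force: [0.5, -1.1, -1.9]
opening: 0.691
```

Emit:
carry_out(plan=[[[0.05,0,0],[0,0,0]],[[0,0,0],[0,0,0]],[[0,0,0],[0,0,0]],[[0,0,0],[0,0,0]]], claw=85)

```text
time: 19.7
position: [0.5106, 0.2226, 0.2595]
orientation: [1.192, 1.227, -1.193]
ft_force: [0.9, 0.0, -0.6]
opening: 0.995
```

Emit:
carry_out(plan=[[[-0.6,0,0],[0,0,0]],[[-0.9,0,0],[0,0,0]],[[-0.9,0,0],[0,0,0]],[[-0.9,0,0.6],[0,0,0]],[[-0.7,0,1.0],[0,0,0]]])

```text
time: 20.12
position: [0.5111, 0.1837, 0.3564]
orientation: [1.179, 1.236, -1.203]
ft_force: [0.8, -0.5, 0.9]
opening: 0.996
```

Emit:
carry_out(plan=[[[0,0,1.0],[0,0,0]],[[0,0,1.0],[0,0,0]],[[0,0,1.0],[0,0,0]],[[0,0,1.0],[0,0,0]],[[0,0,1.0],[0,0,0]]], claw=32)

```text
time: 20.53
position: [0.5151, 0.0548, 0.3611]
orientation: [1.183, 1.233, -1.191]
ft_force: [0.0, 0.3, 0.6]
opening: 0.374
```

```bash
python3 -c "
from h import *
plan((.517,.014,.33),.028)
P,C=caps('top',dict(r=(.486,.338),p=(.455,.272),b=(.512,.222)))
cv2.imwrite('pics/10.png',cv2.resize(P[95:265,180:380],None,fx=3.5,fy=3.5,interpolation=cv2.INTER_CUBIC)[:,:,::-1])
"
```

```text
t 20.53 pos [0.5151 0.0548 0.3611] yawerr [ 0.004 -0.002  0.009] F [0.  0.3 0.6] open 32.0 err mm [  1.9 -40.8 -31.1]
2 rows
[[[0.76,0.02,1.0],[0.004,-0.002,0.009]],[[0.48,0.01,0.63],[0,0,0]]]
top r 130 (array([0.4849, 0.3377, 0.145 ]), array([0.4857, 0.3388, 0.1439]))
top p 134 (array([0.4552, 0.2714, 0.1455]), array([0.4548, 0.2716, 0.1442]))
top b 127 (array([0.511 , 0.2274, 0.1451]), array([0.5111, 0.2277, 0.1443]))
```

View pics/10.png

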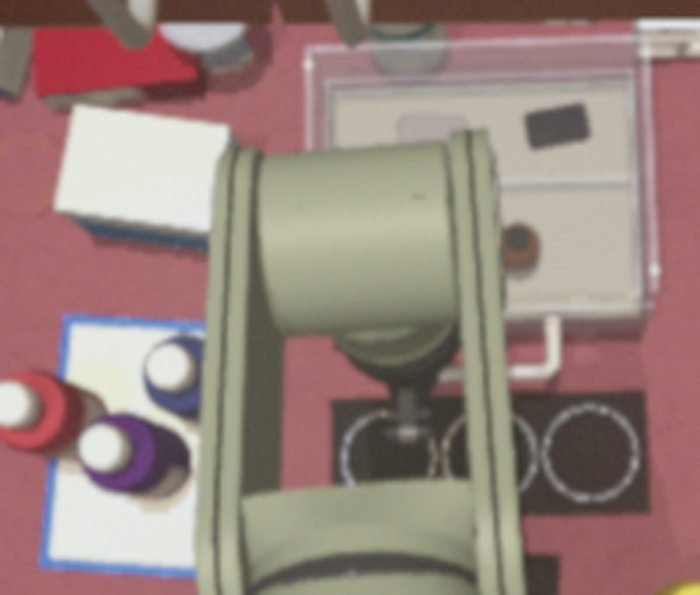

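Emit:
carry_out(plan=[[[0.3,0.1,0.8],[0,0,0]],[[0.5,0,0.5],[0,0,0]],[[0.5,0,0.2],[0,0,0]],[[0.4,0,0],[0,0,0]],[[0.3,0,0],[0,0,0]]])

```text
time: 21.0
position: [0.5186, 0.0093, 0.3106]
orientation: [1.188, 1.223, -1.195]
ft_force: [0.9, 0.6, 0.3]
opening: 0.373
```

```bash
python3 -c "
from h import *
plan((.516,.013,.230),.028)
i=imaging.camera_info('wrist');P,d=imaging.capture('wrist');C=cloud(i,d)
c=C.reshape(-1,3);m=(c[:,2]>.068)&(c[:,2]<.085)&(c[:,0]<.535)&(c[:,0]>.49)&(abs(c[:,1]-.02)<.03);k=c[m];print(m.sum(),k.mean(0).round(4),k.min(0).round(3),k.max(0).round(3))
cv2.imwrite('pics/11.png',P[:,:,::-1])
"
```

```text
t 21.00 pos [0.5186 0.0093 0.3106] yawerr [-0.003  0.002  0.005] F [0.9 0.6 0.3] open 31.9 err mm [ -2.6   3.7 -80.6]
4 rows
[[[1.0,-0.03,-0.05],[-0.003,0.002,0.005]],[[1.0,-0.03,-0.05],[0,0,0]],[[1.0,-0.03,-0.04],[0,0,0]],[[0.22,-0.01,-0.01],[0,0,0]]]
1134 [0.5168 0.0217 0.0787] [ 0.511 -0.01   0.074] [0.522 0.05  0.082]
```

View pics/11.png

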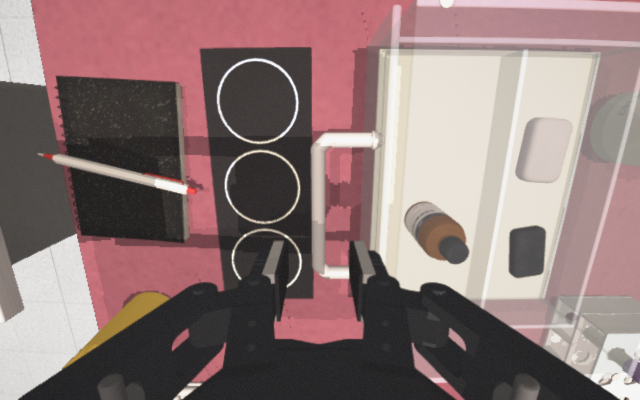

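Emit:
carry_out(plan=[[[0.5,-0.1,-0.1],[0,0,0]],[[0.6,0,0],[0,0,0]],[[0.6,0,0],[0,0,0]],[[0.3,0,0],[0,0,0]],[[0,0,0],[0,0,0]]])

```text
time: 21.47
position: [0.5156, 0.0133, 0.2579]
orientation: [1.186, 1.225, -1.195]
ft_force: [0.8, 0.3, -0.3]
opening: 0.373
```

```bash
python3 -c "
from h import *
plan((.516,.013,.230),.028)
P,d=imaging.capture('wrist');cv2.imwrite('pics/12.png',P[:,:,::-1])
"
```

```text
t 21.47 pos [0.5156 0.0133 0.2579] yawerr [-0.002  0.001  0.006] F [ 0.8  0.3 -0.3] open 31.8 err mm [  0.4  -0.3 -27.9]
2 rows
[[[1.0,0.02,0.01],[-0.002,0.001,0.006]],[[0.12,0,0],[0,0,0]]]
```

View pics/12.png

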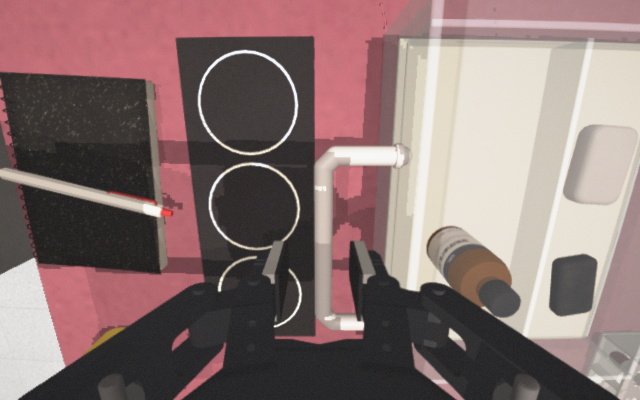

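Fingers straddle the bar (col 323). Go down and close.

Emit:
carry_out(plan=[[[0.5,0,0],[0,0,0]],[[0.5,0,0],[0,0,0]],[[0.1,0,0],[0,0,0]],[[0,0,0],[0,0,0]]])

```text
time: 21.85
position: [0.5178, 0.0139, 0.234]
orientation: [1.189, 1.219, -1.188]
ft_force: [0.6, 1.0, 0.4]
opening: 0.373
```

Emit:
carry_out(plan=[[[0,0,0],[0,0,0]],[[0,0,0],[0,0,0]],[[0,0,0],[0,0,0]]], claw=5, squeeze=30)

```text
time: 22.1
position: [0.5181, 0.0141, 0.2355]
orientation: [1.19, 1.218, -1.187]
ft_force: [1.2, -0.1, -8.9]
opening: 0.103
```

Emit:
carry_out(plan=[[[0,-0.3,0],[0,0,0]],[[0,-0.6,0],[0,0,0]],[[0,-0.6,0],[0,0,0]],[[0,-0.6,0],[0,0,0]],[[0,-0.6,0],[0,0,0]]])

```text
time: 22.52
position: [0.4513, 0.0122, 0.2355]
orientation: [1.195, 1.21, -1.179]
ft_force: [2.3, 1.5, -3.8]
opening: 0.099
```

```bash
python3 -c "
from h import *
plan((.416,.011,.235),.028)
"
```

```text
t 22.52 pos [0.4513 0.0122 0.2355] yawerr [-0.001  0.001 -0.015] F [ 2.3  1.5 -3.8] open 8.5 err mm [-35.3  -1.2  -0.5]
2 rows
[[[0,-1.0,0.01],[-0.001,0.001,-0.015]],[[0,-0.41,0],[0,0,0]]]
```

Emit:
carry_out(plan=[[[0,-0.4,0],[0,0,0]],[[0,-0.4,0],[0,0,0]],[[0,-0.3,0],[0,0,0]],[[0,-0.1,0],[0,0,0]],[[0,0,0],[0,0,0]]])

```text
time: 22.93
position: [0.4156, 0.0112, 0.2355]
orientation: [1.195, 1.211, -1.18]
ft_force: [1.6, -0.2, -7.4]
opening: 0.101
```

Emit:
carry_out(plan=[[[0,0,0],[0,0,0]],[[0,0,0],[0,0,0]],[[0,0,0],[0,0,0]],[[0,0,0],[0,0,0]]], claw=32)

```text
time: 23.27
position: [0.4174, 0.0112, 0.2368]
orientation: [1.196, 1.208, -1.177]
ft_force: [-0.3, 0.5, 0.1]
opening: 0.374
```

Emit:
carry_out(plan=[[[-0.6,0,0],[0,0,0]],[[-0.9,0,0],[0,0,0]],[[-1.0,0,0],[0,0,0]],[[-1.0,0,0],[0,0,0]],[[-0.8,0,0],[0,0,0]]])

```text
time: 23.68
position: [0.4162, 0.0114, 0.3452]
orientation: [1.192, 1.216, -1.185]
ft_force: [1.6, 0.5, -0.2]
opening: 0.371
```

```bash
python3 -c "
from h import *
print(pose()[0]['joint_positions'].round(2))
plan((.50,-.012,.33),.028+np.pi/2)
P,C=caps('top',dict(r=(.486,.338),p=(.455,.272),b=(.512,.222)))
cv2.imwrite('pics/13.png',cv2.resize(P[95:265,180:380],None,fx=3.5,fy=3.5,interpolation=cv2.INTER_CUBIC)[:,:,::-1])
P,C=caps('wrist',{},'13w')
"
```

```text
[ 0.    0.12  1.99 -0.    1.02 -0.03]
t 23.68 pos [0.4162 0.0114 0.3452] yawerr [-1.572  0.006 -0.005] F [ 1.6  0.5 -0.2] open 31.7 err mm [ 83.8 -23.4 -15.2]
14 rows
[[[0.19,1.0,0.31],[-0.12,0,0]],[[0.2,1.0,0.45],[-0.12,0.001,0]],[[0.21,1.0,0.59],[-0.12,0.001,0]],[[0.03,0.13,0.11],[-0.12,0.001,0]],[[0,0,0],[-0.12,0,-0.001]]]
[[[0,0.01,0],[-0.12,0.001,0]],[[0,0,0],[-0.12,0,-0.001]],[[0,0,0],[-0.12,0.001,0]],[[0,0,0],[-0.12,0,-0.001]],[[0,0,0],[-0.12,0.001,0]]]
[[[0,0,0],[-0.12,0,-0.001]],[[0,0,0],[-0.12,0.001,0]],[[0,0,0],[-0.12,0,-0.001]],[[0,0,0],[-0.012,0,0]]]
top r 130 (array([0.4851, 0.3375, 0.1451]), array([0.4856, 0.3381, 0.1451]))
top p 134 (array([0.4549, 0.2715, 0.1453]), array([0.4548, 0.2714, 0.1439]))
top b 130 (array([0.5108, 0.2272, 0.1453]), array([0.5102, 0.2275, 0.144 ]))
```

View pics/13.png

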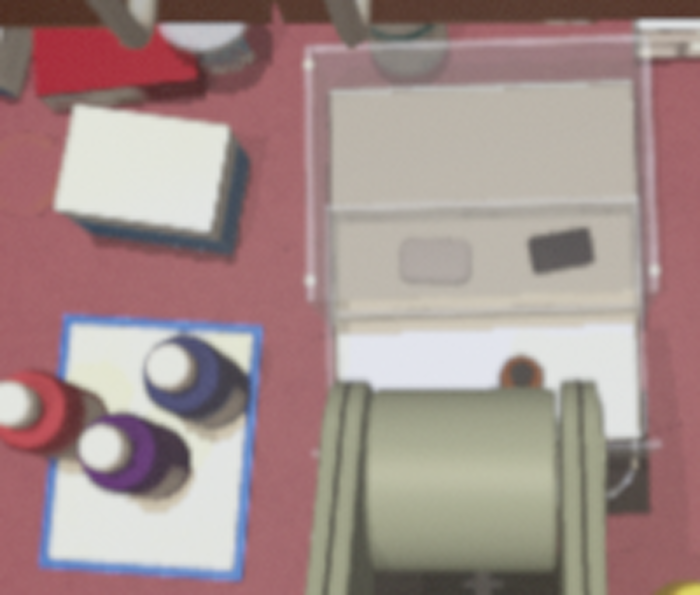

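View pics/13w.png

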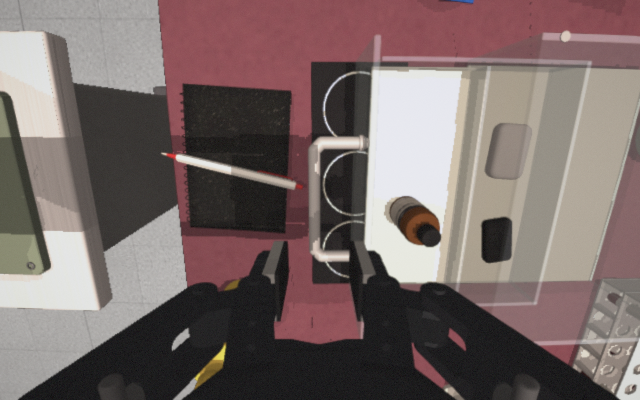

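Emit:
carry_out(plan=[[[0,0.6,0.2],[-0.12,0,0]],[[0,0.8,0.4],[-0.12,0,0]],[[0,0.8,0.5],[-0.12,0,0]],[[0,0.5,0.4],[-0.12,0,0]],[[0,0,0],[-0.12,0,0]]], claw=64)

```text
time: 24.2
position: [0.4935, -0.0117, 0.346]
orientation: [0.721, 1.437, -0.713]
ft_force: [0.9, 0.5, -0.5]
opening: 0.748
```

Emit:
carry_out(plan=[[[0,0,0],[-0.12,0,0]],[[0,0,0],[-0.12,0,0]],[[0,0,0],[-0.12,0,0]],[[0,0,0],[-0.12,0,0]],[[0,0,0],[-0.12,0,0]]])

```text
time: 24.62
position: [0.4952, -0.0123, 0.34]
orientation: [0.232, 1.554, -0.231]
ft_force: [-0.5, -0.3, 0.3]
opening: 0.752
```

```bash
python3 -c "
from h import *
i=imaging.camera_info('top');print('oil top',onplane(i,(180+521/3.5-.36,95+369/3.5-.36),.093))
plan((.51,-.012,.33),.028+np.pi/2)
"
```

```text
oil top [[ 0.51701297 -0.01296465  0.093     ]]
t 24.62 pos [ 0.4952 -0.0123  0.34  ] yawerr [-0.323  0.004 -0.   ] F [-0.5 -0.3  0.3] open 64.2 err mm [ 14.8   0.3 -10. ]
3 rows
[[[0.4,0.18,0.56],[-0.12,0.002,0]],[[0,0,0],[-0.12,0.001,0]],[[0,0,0],[-0.083,0.001,0]]]
```

Emit:
carry_out(plan=[[[0,0,0.1],[-0.12,0,0]],[[0,0,0],[-0.12,0,0]],[[0,0,0],[-0.08,0,0]],[[0,0,0],[0,0,0]]])

```text
time: 24.95
position: [0.4976, -0.0131, 0.3355]
orientation: [-0.033, 1.573, 0.033]
ft_force: [0.1, -0.3, 0.9]
opening: 0.749
```

```bash
python3 -c "
from h import *
plan((.514,-.012,.33),.028+np.pi/2)
i=imaging.camera_info('wrist');P,d=imaging.capture('wrist');C=cloud(i,d);cv2.imwrite('pics/14.png',P[:,:,::-1])
m=(C[...,2]>.083)&(C[...,2]<.1)&(np.hypot(C[...,0]-.514,C[...,1]+.012)<.03);k=C[m];print(m.sum(),k.mean(0).round(4),k.min(0).round(4),k.max(0).round(4))
m=(C[...,2]>.05)&(C[...,2]<.1)&(np.hypot(C[...,0]-.514,C[...,1]+.012)<.03);k=C[m];print(m.sum(),k.mean(0).round(4),k.min(0).round(4),k.max(0).round(4))
"
```

```text
t 24.95 pos [ 0.4976 -0.0131  0.3355] yawerr [ 0.014 -0.003 -0.   ] F [ 0.1 -0.3  0.9] open 63.9 err mm [16.4  1.1 -5.5]
1 rows
[[[0.22,0.02,0.66],[0.014,-0.003,0]]]
436 [ 0.5136 -0.0117  0.0915] [ 0.5063 -0.0201  0.083 ] [ 0.5235 -0.0034  0.0941]
1401 [ 0.5093 -0.0118  0.0767] [ 0.4979 -0.0283  0.0501] [0.5286 0.0052 0.0941]
```

View pics/14.png

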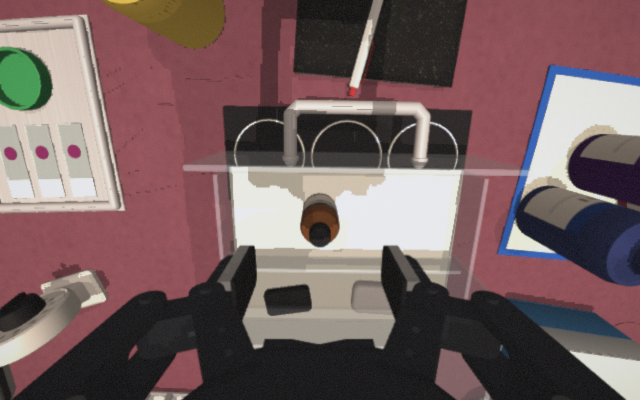

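Emit:
carry_out(plan=[[[0.2,0,0.6],[0,0,0]],[[0.8,0,0],[0,0,0]],[[0.9,0,0],[0,0,0]],[[0.9,0,0],[0,0,0]],[[0.5,0,0],[0,0,0]]])

```text
time: 25.42
position: [0.5144, -0.0125, 0.2513]
orientation: [-0.021, 1.567, 0.021]
ft_force: [-0.4, 0.3, -0.3]
opening: 0.748
```

```bash
python3 -c "
from h import *
plan((.514,-.012,.222),.028+np.pi/2)
i=imaging.camera_info('wrist');P,d=imaging.capture('wrist');C=cloud(i,d);cv2.imwrite('pics/15.png',P[:,:,::-1])
m=(C[...,2]>.083)&(C[...,2]<.1)&(np.hypot(C[...,0]-.514,C[...,1]+.012)<.02);k=C[m];print(m.sum(),k.mean(0).round(4),k.min(0).round(4),k.max(0).round(4))
"
```

```text
t 25.42 pos [ 0.5144 -0.0125  0.2513] yawerr [-0.001  0.004  0.   ] F [-0.4  0.3 -0.3] open 63.9 err mm [ -0.4   0.5 -29.3]
2 rows
[[[1.0,0.02,-0.02],[-0.001,0.004,0]],[[0.17,0,0],[0,0,0]]]
1104 [ 0.5129 -0.0115  0.0912] [ 0.506  -0.02    0.0831] [ 0.5234 -0.0029  0.0943]
```

View pics/15.png

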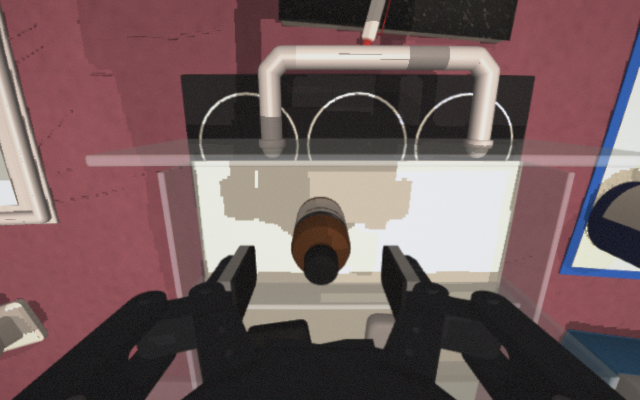

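Dropper is centred between the pads (320,263). Lower and grip.

Emit:
carry_out(plan=[[[0.4,0,0],[0,0,0]],[[0.5,0,0],[0,0,0]],[[0.2,0,0],[0,0,0]],[[0.0,0,0],[0,0,0]]])

```text
time: 25.8
position: [0.5139, -0.0125, 0.2199]
orientation: [-0.016, 1.573, 0.016]
ft_force: [-0.7, -1.1, -0.3]
opening: 0.75
```

```bash
python3 -c "
from h import *
plan((.514,-.012,.221),.028+np.pi/2)"
```

```text
t 25.80 pos [ 0.5139 -0.0125  0.2199] yawerr [-0.008 -0.003 -0.   ] F [-0.7 -1.1 -0.3] open 64.1 err mm [0.1 0.5 1.1]
1 rows
[[[-0.04,0.02,0],[-0.008,-0.003,0]]]
```

Emit:
carry_out(plan=[[[0,0,0],[0,0,0]],[[0,0,0],[0,0,0]],[[0,0,0],[0,0,0]],[[0,0,0],[0,0,0]],[[0,0,0],[0,0,0]]], claw=25, squeeze=25)

```text
time: 26.22
position: [0.5149, -0.0125, 0.2225]
orientation: [-0.014, 1.569, 0.014]
ft_force: [0.1, 0.1, -0.8]
opening: 0.388
```

Emit:
carry_out(plan=[[[0,0,0],[0,0,0]]])

```text
time: 26.3
position: [0.515, -0.0125, 0.2229]
orientation: [-0.014, 1.568, 0.014]
ft_force: [-0.3, -0.8, -0.2]
opening: 0.392
```

Emit:
carry_out(plan=[[[-0.5,0,0],[0,0,0]],[[-0.9,0,0],[0,0,0]],[[-1.0,0,0],[0,0,0]],[[-1.0,0,0],[0,0,0]],[[-1.0,0,0],[0,0,0]]])

```text
time: 26.72
position: [0.5129, -0.0124, 0.332]
orientation: [-0.013, 1.582, 0.014]
ft_force: [0.1, -0.7, 0.5]
opening: 0.389
```

Emit:
carry_out(plan=[[[-0.6,-0.4,0],[0,0,0]],[[0,-0.8,-0.3],[0,0,0]],[[0,-1.0,-0.4],[0,0,0]],[[0,-1.0,-0.4],[0,0,0]],[[0,-1.0,-0.4],[0,0,0]]])

```text
time: 27.13
position: [0.4791, -0.1177, 0.3564]
orientation: [-0.02, 1.563, 0.02]
ft_force: [0.1, 0.9, -0.9]
opening: 0.391
```

```bash
python3 -c "
from h import *
plan((.40,-.304,.33),.028+np.pi/2)
p,d=imaging.capture('side');cv2.imwrite('pics/16.png',cv2.resize(p[60:360,200:560],None,fx=2,fy=2)[:,:,::-1])"
```

```text
t 27.13 pos [ 0.4791 -0.1177  0.3564] yawerr [-0.002  0.007  0.   ] F [ 0.1  0.9 -0.9] open 33.4 err mm [ -79.1 -186.3  -26.4]
8 rows
[[[0.14,-1.0,-0.46],[-0.002,0.007,0]],[[0.14,-1.0,-0.46],[0,0,0]],[[0.14,-1.0,-0.46],[0,0,0]],[[0.15,-1.0,-0.46],[0,0,0]],[[0.14,-1.0,-0.45],[0,0,0]]]
[[[0.15,-1.0,-0.46],[0,0,0]],[[0.14,-1.0,-0.45],[0,0,0]],[[0.06,-0.36,-0.17],[0,0,0]]]
```

View pics/16.png

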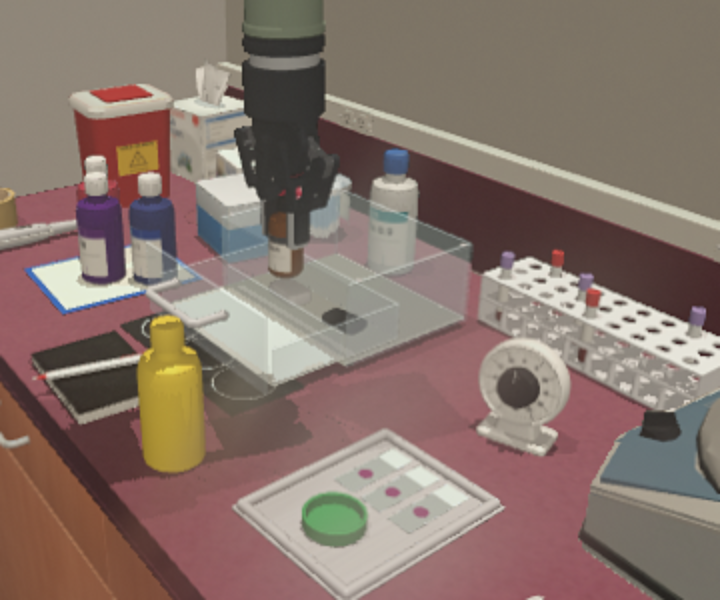

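Dropper is held upright (crop 285,250). On to the cup.

Emit:
carry_out(plan=[[[0,-1.0,-0.46],[0,0,0]],[[0,-1.0,-0.46],[0,0,0]],[[0.1,-1.0,-0.46],[0,0,0]],[[0.1,-1.0,-0.46],[0,0,0]],[[0.1,-0.9,-0.4],[0,0,0]]])

```text
time: 27.6
position: [0.4227, -0.2478, 0.3505]
orientation: [-0.023, 1.561, 0.017]
ft_force: [0.7, -0.3, -0.1]
opening: 0.39
```

Emit:
carry_out(plan=[[[0.1,-0.7,-0.4],[0,0,0]],[[0.1,-0.5,-0.3],[0,0,0]],[[0,-0.2,0],[0,0,0]],[[0,0,0],[0,0,0]]])

```text
time: 27.93
position: [0.4032, -0.2881, 0.3454]
orientation: [-0.019, 1.561, 0.011]
ft_force: [0.3, -0.2, -0.5]
opening: 0.391
```

```bash
python3 -c "
from h import *
plan((.40,-.304,.33),.028+np.pi/2)
i=imaging.camera_info('wrist');P,d=imaging.capture('wrist');cv2.imwrite('pics/17.png',P[:,:,::-1])
C=cloud(i,d);hsv=cv2.cvtColor(P,cv2.COLOR_RGB2HSV);g=cv2.inRange(hsv,(40,90,40),(85,255,255))>0
k=C[g];print(g.sum(),k.min(0).round(4),k.max(0).round(4));k=C[g&(C[...,2]>.013)&(C[...,2]<.025)];print(len(k),k.min(0).round(4),k.max(0).round(4))
"
```

```text
t 27.93 pos [ 0.4032 -0.2881  0.3454] yawerr [-0.009  0.01   0.006] F [ 0.3 -0.2 -0.5] open 33.4 err mm [ -3.2 -15.9 -15.4]
1 rows
[[[0.62,-0.63,-0.15],[-0.009,0.01,0.006]]]
2219 [ 0.3331 -0.5282  0.0036] [ 0.4268 -0.2782  0.3135]
488 [ 0.3719 -0.3329  0.013 ] [ 0.4268 -0.2782  0.0187]
```

View pics/17.png

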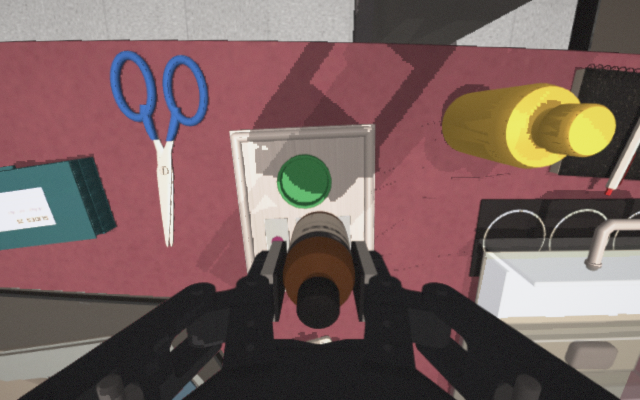

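Emit:
carry_out(plan=[[[0.4,-0.5,-0.1],[0,0,0]],[[0.7,-0.1,0],[0,0,0]],[[0.8,0,0],[0,0,0]],[[0.7,0,0],[0,0,0]],[[0.2,0,0],[0,0,0]]])

```text
time: 28.4
position: [0.4047, -0.3027, 0.2741]
orientation: [-0.027, 1.554, 0.012]
ft_force: [-0.2, -0.3, 0.2]
opening: 0.39
```

```bash
python3 -c "
from h import *
plan((.4003,-.305,.245),.028+np.pi/2)"
```

```text
t 28.40 pos [ 0.4047 -0.3027  0.2741] yawerr [-0.003  0.016  0.01 ] F [-0.2 -0.3  0.2] open 33.3 err mm [ -4.4  -2.3 -29.1]
2 rows
[[[1.0,-0.07,-0.17],[-0.003,0.016,0.01]],[[0.16,-0.01,-0.03],[0,0,0]]]
```

Emit:
carry_out(plan=[[[0.3,-0.1,-0.2],[0,0.016,0.01]],[[0.5,0,0],[0,0,0]],[[0.3,0,0],[0,0,0]],[[0,0,0],[0,0,0]]])

```text
time: 28.73
position: [0.4003, -0.305, 0.244]
orientation: [-0.021, 1.574, 0.025]
ft_force: [-0.1, -0.3, -1.0]
opening: 0.391
```

```bash
python3 -c "
from h import *
plan((.4003,-.305,.214),.028+np.pi/2)
p,d=imaging.capture('side');cv2.imwrite('pics/18.png',cv2.resize(p[200:380,290:490],None,fx=3.5,fy=3.5)[:,:,::-1])"
```

```text
t 28.73 pos [ 0.4003 -0.305   0.244 ] yawerr [ 0.001 -0.004 -0.003] F [-0.1 -0.3 -1. ] open 33.4 err mm [  0.   0. -30.]
2 rows
[[[1.0,0,0],[0.001,-0.004,-0.003]],[[0.2,0,0],[0,0,0]]]
```

View pics/18.png

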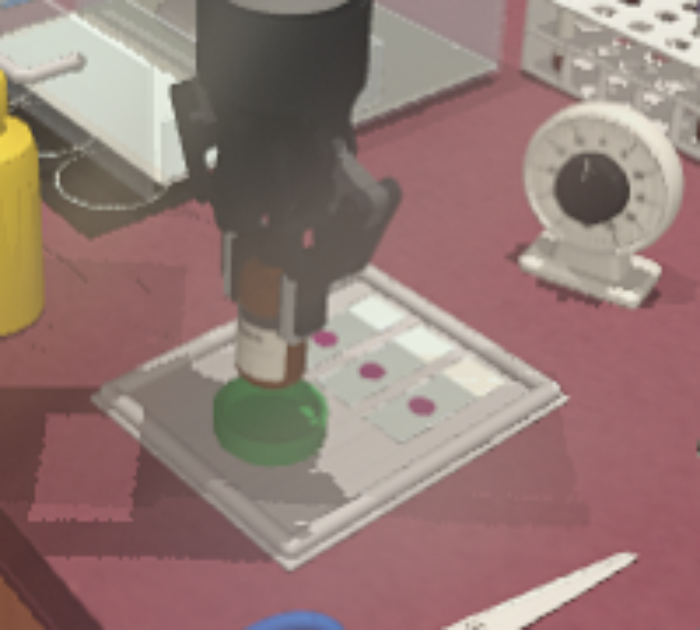

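Centred over the cup (271,380 above 270,415). Lower.

Emit:
carry_out(plan=[[[0.4,0,0],[0,0,0]],[[0.4,0,0],[0,0,0]],[[0.2,0,0],[0,0,0]],[[0.1,0,0],[0,0,0]]])

```text
time: 29.12
position: [0.4015, -0.306, 0.218]
orientation: [-0.025, 1.569, 0.022]
ft_force: [-0.6, 1.4, -0.4]
opening: 0.389
```

Emit:
carry_out(plan=[[[0.1,0,0],[0,0,0]],[[0,0,0],[0,0,0]]])

```text
time: 29.28
position: [0.4015, -0.306, 0.215]
orientation: [-0.025, 1.569, 0.022]
ft_force: [0.3, -0.0, 0.1]
opening: 0.391
```

Emit:
carry_out(plan=[[[0.1,-0.0,0],[0,0,0]],[[0,0,0],[0,0,0]]])

```text
time: 29.45
position: [0.4017, -0.3061, 0.2128]
orientation: [-0.026, 1.568, 0.021]
ft_force: [-1.5, 1.1, 0.3]
opening: 0.391
```

Emit:
carry_out(plan=[[[0.08,0,0],[0,0,0]],[[0,0,0],[0,0,0]]])

```text
time: 29.62
position: [0.4022, -0.3063, 0.2122]
orientation: [-0.026, 1.566, 0.02]
ft_force: [-0.5, -0.4, -0.7]
opening: 0.391
```

Emit:
carry_out(plan=[[[0.12,0,0],[0,0,0]]])

```text
time: 29.7
position: [0.4027, -0.3063, 0.2114]
orientation: [-0.026, 1.564, 0.019]
ft_force: [-7.9, 6.7, 34.1]
opening: 0.388
```

Emit:
carry_out(plan=[[[-0.05,0,0],[0,0,0]],[[0,0,0],[0,0,0]]])

```text
time: 29.87
position: [0.403, -0.3065, 0.2141]
orientation: [-0.028, 1.562, 0.018]
ft_force: [0.4, -1.2, -0.7]
opening: 0.387
```

Emit:
carry_out(plan=[[[0,0,0],[0,0,0]],[[0,0,0],[0,0,0]],[[0,0,0],[0,0,0]],[[0,0,0],[0,0,0]]], claw=64)

```text
time: 30.2
position: [0.4029, -0.3065, 0.2136]
orientation: [-0.028, 1.562, 0.018]
ft_force: [0.5, -0.9, 0.3]
opening: 0.751
```

```bash
python3 -c "
from h import *
plan((.4003,-.305,.214),.028+np.pi/2)
i=imaging.camera_info('wrist');P,d=imaging.capture('wrist');cv2.imwrite('pics/19w.png',P[:,:,::-1])
C=cloud(i,d);m=(C[...,2]>.074)&(C[...,2]<.09)&(np.hypot(C[...,0]-.4,C[...,1]+.305)<.02);k=C[m];print(m.sum(),k.min(0).round(4),k.max(0).round(4))
p,d=imaging.capture('side');cv2.imwrite('pics/19.png',cv2.resize(p[200:380,290:490],None,fx=3.5,fy=3.5)[:,:,::-1])"
```

```text
t 30.20 pos [ 0.4029 -0.3065  0.2136] yawerr [0.001 0.009 0.006] F [ 0.5 -0.9  0.3] open 64.1 err mm [-2.6  1.5  0.4]
1 rows
[[[-0.02,0.06,-0.1],[0.001,0.009,0.006]]]
1739 [ 0.3958 -0.3161  0.074 ] [ 0.4134 -0.2988  0.0853]
```

View pics/19.png

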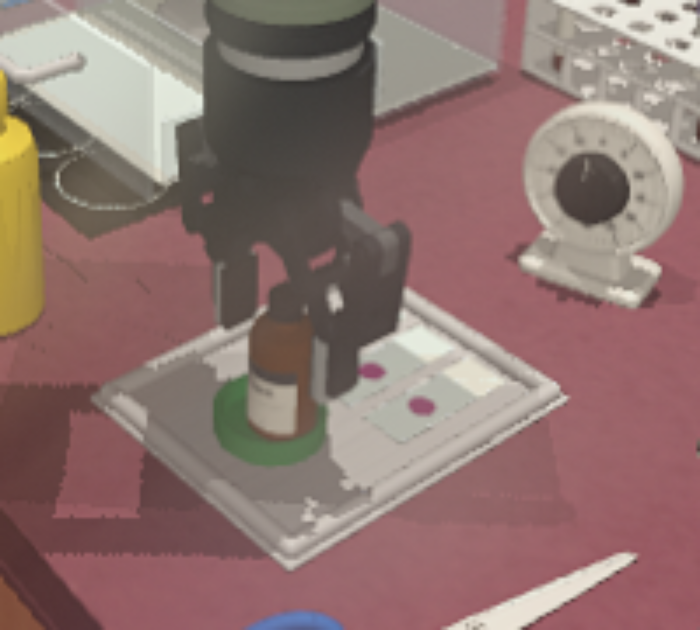

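View pics/19w.png

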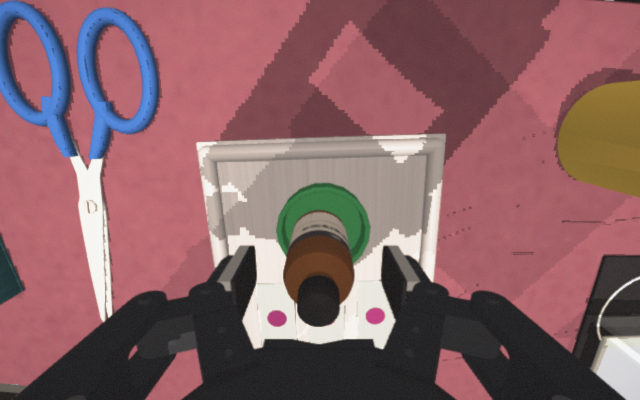

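Emit:
carry_out(plan=[[[-0.5,0,0],[0,0,0]],[[-1.0,0,0],[0,0,0]],[[-1.0,0,0],[0,0,0]],[[-1.0,0,0],[0,0,0]],[[-1.0,0,0],[0,0,0]]])

```text
time: 30.72
position: [0.4007, -0.3049, 0.3232]
orientation: [-0.019, 1.576, 0.027]
ft_force: [0.6, 0.4, -0.2]
opening: 0.746
```

```bash
python3 -c "
from h import *
plan((.417,.012,.335),.028)
i=imaging.camera_info('wrist');P,d=imaging.capture('wrist')
C=cloud(i,d);m=(C[...,2]>.074)&(C[...,2]<.09)&(np.hypot(C[...,0]-.4,C[...,1]+.305)<.02);k=C[m];print(m.sum(),k.min(0).round(4),k.max(0).round(4))
"
```

```text
t 30.72 pos [ 0.4007 -0.3049  0.3232] yawerr [ 1.572 -0.008 -0.   ] F [ 0.6  0.4 -0.2] open 63.7 err mm [ 16.3 316.9  11.8]
14 rows
[[[-0.03,1.0,0.08],[0.12,-0.001,0]],[[-0.03,1.0,-0.04],[0.12,-0.001,0]],[[-0.03,1.0,-0.16],[0.12,-0.001,0]],[[-0.03,1.0,-0.29],[0.12,-0.001,0]],[[-0.04,1.0,-0.42],[0.12,-0.001,0]]]
[[[-0.04,1.0,-0.57],[0.12,0,0]],[[-0.04,1.0,-0.74],[0.12,-0.001,0]],[[-0.05,1.0,-0.95],[0.12,-0.001,0]],[[-0.05,0.83,-1.0],[0.12,0,0]],[[-0.04,0.64,-1.0],[0.12,-0.001,0]]]
[[[-0.04,0.48,-1.0],[0.12,0,0]],[[-0.01,0.06,-0.17],[0.12,-0.001,-0.001]],[[0,0,0],[0.12,0,0]],[[0,0,0],[0.012,0,0]]]
455 [ 0.3965 -0.3155  0.0741] [ 0.4136 -0.2993  0.0853]
```

Emit:
carry_out(plan=[[[-0.3,0.9,0.1],[0.12,0,0]],[[-0.3,1.0,0],[0.12,0,0]],[[-0.2,1.0,-0.15],[0.12,0,0]],[[0,1.0,-0.3],[0.12,0,0]],[[0,1.0,-0.4],[0.12,0,0]]], claw=32)

```text
time: 31.18
position: [0.4123, -0.1808, 0.3513]
orientation: [0.463, 1.507, -0.47]
ft_force: [0.0, 0.3, -0.6]
opening: 0.38
```

Emit:
carry_out(plan=[[[0,1.0,-0.6],[0.12,0,0]],[[0,1.0,-0.7],[0.12,0,0]],[[0,0.9,-0.9],[0.12,0,0]],[[0,0.8,-1.0],[0.12,0,0]],[[0,0.6,-1.0],[0.12,0,0]]])

```text
time: 31.6
position: [0.4203, -0.0333, 0.3498]
orientation: [0.912, 1.355, -0.912]
ft_force: [0.3, -0.2, 0.1]
opening: 0.374
```

```bash
python3 -c "
from h import *
plan((.417,.012,.335),.028)
"
```

```text
t 31.60 pos [ 0.4203 -0.0333  0.3498] yawerr [ 0.366  0.011 -0.01 ] F [ 0.3 -0.2  0.1] open 32.0 err mm [ -3.3  45.3 -14.8]
4 rows
[[[0.33,0.33,-1.0],[0.12,0.004,-0.003]],[[0.25,0.15,-0.75],[0.12,0.003,-0.004]],[[0,0,0],[0.12,0.004,-0.003]],[[0,0,0],[0.006,0,0]]]
```

Emit:
carry_out(plan=[[[0.3,0.3,-0.8],[0.12,0,0]],[[0.3,0.15,-0.6],[0.12,0,0]],[[0,0,0],[0.12,0.01,-0.01]],[[0,0,0],[0,0,0]]])

```text
time: 31.93
position: [0.4185, 0.01, 0.3334]
orientation: [1.196, 1.22, -1.19]
ft_force: [0.9, 0.0, 0.4]
opening: 0.375
```

```bash
python3 -c "
from h import *
plan((.416,.012,.235),.028)
i=imaging.camera_info('wrist');P,d=imaging.capture('wrist');C=cloud(i,d)
c=C.reshape(-1,3);m=(c[:,2]>.068)&(c[:,2]<.085)&(c[:,0]<.435)&(c[:,0]>.39)&(abs(c[:,1]-.02)<.03);k=c[m];print(m.sum(),k.mean(0).round(4),k.min(0).round(3),k.max(0).round(3))
cv2.imwrite('pics/20.png',P[:,:,::-1])
"
```

```text
t 31.93 pos [0.4185 0.01   0.3334] yawerr [-0.006 -0.003 -0.002] F [0.9 0.  0.4] open 32.0 err mm [ -2.5   2.  -98.4]
4 rows
[[[1.0,-0.03,-0.02],[-0.006,-0.003,-0.002]],[[1.0,-0.02,-0.02],[0,0,0]],[[1.0,-0.03,-0.02],[0,0,0]],[[0.94,-0.02,-0.02],[0,0,0]]]
890 [0.4171 0.0209 0.0788] [ 0.412 -0.01   0.074] [0.422 0.05  0.081]
```

View pics/20.png

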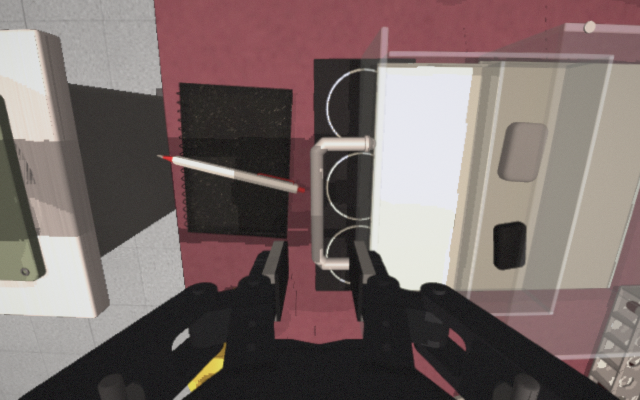

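Emit:
carry_out(plan=[[[0.6,0,0],[0,0,0]],[[0.8,0,0],[0,0,0]],[[0.8,0,0],[0,0,0]],[[0.8,0,0],[0,0,0]],[[0.5,0,0],[0,0,0]]])

```text
time: 32.4
position: [0.4212, 0.008, 0.2464]
orientation: [1.188, 1.216, -1.167]
ft_force: [-0.3, -0.4, -0.9]
opening: 0.374
```

Emit:
carry_out(plan=[[[0.3,0,0],[0,0,0]],[[0.1,0,0],[0,0,0]],[[0,0,0],[0,0,0]]])

```text
time: 32.65
position: [0.4209, 0.0066, 0.2338]
orientation: [1.182, 1.221, -1.168]
ft_force: [0.8, 0.6, -0.4]
opening: 0.372
```

```bash
python3 -c "
from h import *
plan((.416,.012,.235),.028)"
```

```text
t 32.65 pos [0.4209 0.0066 0.2338] yawerr [ 0.016  0.    -0.012] F [ 0.8  0.6 -0.4] open 31.8 err mm [-4.9  5.4  1.2]
1 rows
[[[-0.05,-0.19,-0.22],[0.016,0,-0.012]]]
```

Adjust and close.

Emit:
carry_out(plan=[[[0,-0.15,-0.15],[0.016,0,-0.012]],[[0,0,0],[0,0,0]],[[0,0,0],[0,0,0]]])

```text
time: 32.9
position: [0.4175, 0.01, 0.2353]
orientation: [1.19, 1.22, -1.188]
ft_force: [-0.4, 0.2, 0.4]
opening: 0.377
```

Emit:
carry_out(plan=[[[0,0,0],[0,0,0]],[[0,0,0],[0,0,0]],[[0,0,0],[0,0,0]]], claw=5, squeeze=30)

```text
time: 33.15
position: [0.4176, 0.0102, 0.2365]
orientation: [1.19, 1.218, -1.185]
ft_force: [1.1, 0.4, -6.2]
opening: 0.103
```

Emit:
carry_out(plan=[[[0,0.3,0],[0,0,0]],[[0,0.6,0],[0,0,0]],[[0,0.7,0],[0,0,0]],[[0,0.7,0],[0,0,0]],[[0,0.6,0],[0,0,0]]])

```text
time: 33.57
position: [0.4887, 0.0122, 0.2364]
orientation: [1.184, 1.226, -1.193]
ft_force: [-2.6, 0.7, 2.5]
opening: 0.101
```

```bash
python3 -c "
from h import *
plan((.518,.013,.235),.028)"
```

```text
t 33.57 pos [0.4887 0.0122 0.2364] yawerr [0.001 0.001 0.006] F [-2.6  0.7  2.5] open 8.6 err mm [29.3  0.8 -1.4]
2 rows
[[[0.04,1.0,0],[0.001,0.001,0.006]],[[0.01,0.17,0],[0,0,0]]]
```

Emit:
carry_out(plan=[[[0,0.4,0],[0,0,0]],[[0,0.4,0],[0,0,0]],[[0,0.3,0],[0,0,0]],[[0,0.1,0],[0,0,0]]])

```text
time: 33.9
position: [0.5239, 0.0131, 0.2364]
orientation: [1.185, 1.226, -1.192]
ft_force: [-7.6, -0.0, 7.1]
opening: 0.101
```

Emit:
carry_out(plan=[[[0,0.15,0],[0,0,0]],[[0,0.1,0],[0,0,0]]])

```text
time: 34.07
position: [0.5266, 0.0132, 0.2364]
orientation: [1.176, 1.238, -1.204]
ft_force: [-4.5, -1.2, 7.0]
opening: 0.1
```

Emit:
carry_out(plan=[[[0,0.1,0],[0,0,0]],[[0,0.1,0],[0,0,0]]])

```text
time: 34.23
position: [0.5284, 0.0133, 0.2363]
orientation: [1.17, 1.247, -1.213]
ft_force: [-5.8, -1.1, 5.5]
opening: 0.099
```

Emit:
carry_out(plan=[[[0,0.1,0],[0,0,0]],[[0,0,0],[0,0,0]]])

```text
time: 34.4
position: [0.5292, 0.0133, 0.2364]
orientation: [1.168, 1.25, -1.217]
ft_force: [1.1, -0.7, -1.3]
opening: 0.099
```

```bash
python3 -c "
from h import *
plan((.518,.013,.235),.028)
P,C=caps('top',{})
cv2.imwrite('pics/21.png',cv2.resize(P[95:265,230:430],None,fx=3.5,fy=3.5,interpolation=cv2.INTER_CUBIC)[:,:,::-1])"
```

```text
t 34.40 pos [0.5292 0.0133 0.2364] yawerr [0.001 0.001 0.039] F [ 1.1 -0.7 -1.3] open 8.5 err mm [-11.2  -0.3  -1.4]
1 rows
[[[0.07,-0.44,0],[0.001,0.001,0.039]]]
```

View pics/21.png

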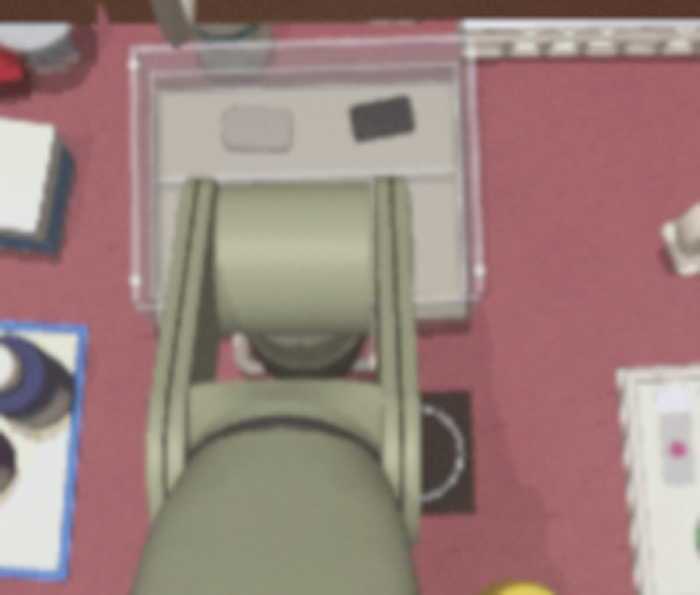

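Emit:
carry_out(plan=[[[0,-0.2,0],[0,0,0.039]],[[0,0.15,0],[0,0,0.01]],[[0,0.3,0],[0,0,0]]])

```text
time: 34.7
position: [0.5264, 0.0132, 0.2363]
orientation: [1.177, 1.237, -1.202]
ft_force: [-20.6, -2.0, 19.5]
opening: 0.104
```

Emit:
carry_out(plan=[[[0,0.3,0],[0,0,0.02]]])

```text
time: 34.78
position: [0.5273, 0.0133, 0.236]
orientation: [1.174, 1.241, -1.206]
ft_force: [-31.6, -2.5, 32.0]
opening: 0.098
```

Emit:
carry_out(plan=[[[0,-0.1,0],[0,0,0.02]],[[0,0,0],[0,0,0]],[[0,0,0],[0,0,0]]], claw=32)

```text
time: 35.03
position: [0.5223, 0.0132, 0.2364]
orientation: [1.182, 1.229, -1.194]
ft_force: [-0.7, -0.1, -1.2]
opening: 0.375
```

```bash
python3 -c "
from h import *
plan((.523,.013,.235),.028)"
```

```text
t 35.03 pos [0.5223 0.0132 0.2364] yawerr [0.002 0.001 0.009] F [-0.7 -0.1 -1.2] open 32.0 err mm [ 0.7 -0.2 -1.4]
1 rows
[[[0.06,0.03,0.01],[0.002,0.001,0.009]]]
```

Rise and head towards the blue bottle at (.511,.2275).

Emit:
carry_out(plan=[[[-0.6,0,0],[0,0,0]],[[-1.0,0,0],[0,0,0]],[[-1.0,0,0],[0,0,0]],[[-1.0,0,0],[0,0,0]],[[-0.8,0,0],[0,0,0]]])

```text
time: 35.45
position: [0.5254, 0.0134, 0.3457]
orientation: [1.18, 1.233, -1.197]
ft_force: [1.2, -0.1, -0.9]
opening: 0.376
```

```bash
python3 -c "
from h import *
i=imaging.camera_info('wrist');P,d=imaging.capture('wrist');C=cloud(i,d);cv2.imwrite('pics/22.png',P[:,:,::-1])
c=C.reshape(-1,3);m=(c[:,2]>.068)&(c[:,2]<.085)&(c[:,0]<.54)&(c[:,0]>.49)&(abs(c[:,1]-.02)<.03);k=c[m];print(m.sum(),k.mean(0).round(4),k.min(0).round(3),k.max(0).round(3))
plan((.511,.2265,.355),.028)
P,C=caps('top',dict(b=(.511,.227)))
cv2.imwrite('pics/22t.png',cv2.resize(P[95:265,230:430],None,fx=3.5,fy=3.5,interpolation=cv2.INTER_CUBIC)[:,:,::-1])"
```

```text
861 [0.5224 0.0212 0.0785] [ 0.517 -0.01   0.074] [0.528 0.05  0.081]
t 35.50 pos [0.5266 0.0135 0.3496] yawerr [0.002 0.    0.006] F [1.2 0.5 3. ] open 31.9 err mm [-15.6 213.    5.4]
9 rows
[[[-0.03,-0.04,-1.0],[0.002,0,0.006]],[[-0.03,-0.05,-1.0],[0,0,0]],[[-0.02,-0.04,-1.0],[0,0,0]],[[-0.03,-0.05,-1.0],[0,0,0]],[[-0.02,-0.04,-1.0],[0,0,0]]]
[[[-0.03,-0.05,-1.0],[0,0,0]],[[-0.02,-0.04,-1.0],[0,0,0]],[[-0.03,-0.05,-1.0],[0,0,0]],[[-0.01,-0.02,-0.54],[0,0,0]]]
top b 127 (array([0.5109, 0.2274, 0.1453]), array([0.511 , 0.2278, 0.1444]))
```

View pics/22.png

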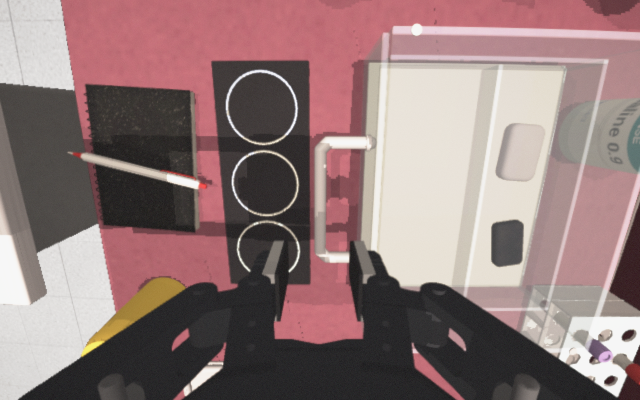

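Emit:
carry_out(plan=[[[0,0,-0.9],[0,0,0]],[[0,0,-1.0],[0,0,0]],[[0,-0.1,-1.0],[0,0,0]],[[0,-0.1,-1.0],[0,0,0]],[[0,-0.1,-1.0],[0,0,0]]], claw=85)

```text
time: 35.97
position: [0.5179, 0.1361, 0.3451]
orientation: [1.191, 1.22, -1.196]
ft_force: [0.5, 1.7, -0.4]
opening: 0.996
```

Emit:
carry_out(plan=[[[0,0,-1.0],[0,0,0]],[[0,0,-1.0],[0,0,0]],[[0,0,-0.8],[0,0,0]],[[0,0,-0.4],[0,0,0]]])

```text
time: 36.3
position: [0.5161, 0.2227, 0.3404]
orientation: [1.188, 1.223, -1.195]
ft_force: [0.8, -0.2, -0.4]
opening: 0.995
```

```bash
python3 -c "
from h import *
plan((.511,.2275,.262),.028)
caps('wrist',dict(b=(.511,.228),p=(.455,.272),r=(.486,.338)),'23')
"
```

```text
t 36.30 pos [0.5161 0.2227 0.3404] yawerr [-0.004  0.002  0.004] F [ 0.8 -0.2 -0.4] open 85.0 err mm [ -5.1   4.8 -78.4]
4 rows
[[[1.0,-0.06,-0.06],[-0.004,0.002,0.004]],[[1.0,-0.06,-0.06],[0,0,0]],[[1.0,-0.07,-0.07],[0,0,0]],[[0.14,0,-0.01],[0,0,0]]]
wrist b 2037 (array([0.5127, 0.2317, 0.1465]), array([0.5127, 0.2299, 0.1435]))
wrist p 2460 (array([0.4582, 0.2746, 0.1465]), array([0.4571, 0.274 , 0.1438]))
wrist r 2822 (array([0.4873, 0.3365, 0.1464]), array([0.4867, 0.336 , 0.1437]))
```

Emit:
carry_out(plan=[[[0.5,-0.15,-0.05],[0,0,0]],[[0.7,0,0],[0,0,0]],[[0.7,0,0],[0,0,0]],[[0.6,0,0],[0,0,0]],[[0.2,0,0],[0,0,0]]], claw=77)

```text
time: 36.77
position: [0.5135, 0.2234, 0.2694]
orientation: [1.187, 1.221, -1.191]
ft_force: [-0.0, -0.7, 0.3]
opening: 0.903
```

```bash
python3 -c "
from h import *
plan((.512,.225,.262),.028)
"
```

```text
t 36.77 pos [0.5135 0.2234 0.2694] yawerr [-0.001  0.002  0.001] F [-0.  -0.7  0.3] open 77.2 err mm [-1.5  1.6 -7.4]
1 rows
[[[0.29,-0.06,-0.07],[-0.001,0.002,0.001]]]
```

Emit:
carry_out(plan=[[[0.3,-0.05,-0.1],[0,0,0]],[[0,0,0],[0,0,0]]])

```text
time: 36.93
position: [0.5121, 0.2245, 0.2597]
orientation: [1.185, 1.221, -1.195]
ft_force: [-0.9, 0.2, -0.9]
opening: 0.903
```

Emit:
carry_out(plan=[[[0,0,0],[0,0,0]],[[0,0,0],[0,0,0]],[[0,0,0],[0,0,0]],[[0,0,0],[0,0,0]],[[0,0,0],[0,0,0]]], claw=50, squeeze=35)

```text
time: 37.35
position: [0.513, 0.2239, 0.2613]
orientation: [1.188, 1.219, -1.193]
ft_force: [-0.1, -0.6, -2.7]
opening: 0.694
```

```bash
python3 -c "
from h import *
plan((.467,-.0675,.29),.028)
"
```

```text
t 37.35 pos [0.513  0.2239 0.2613] yawerr [-0.003  0.003  0.001] F [-0.1 -0.6 -2.7] open 59.3 err mm [ -46.  -291.4   28.7]
12 rows
[[[-0.1,-0.18,1.0],[-0.003,0.003,0.001]],[[-0.1,-0.19,1.0],[0,0,0]],[[-0.1,-0.19,1.0],[0,0,0]],[[-0.1,-0.19,1.0],[0,0,0]],[[-0.1,-0.19,1.0],[0,0,0]]]
[[[-0.1,-0.19,1.0],[0,0,0]],[[-0.1,-0.18,1.0],[0,0,0]],[[-0.1,-0.19,1.0],[0,0,0]],[[-0.09,-0.18,1.0],[0,0,0]],[[-0.1,-0.19,1.0],[0,0,0]]]
[[[-0.09,-0.18,1.0],[0,0,0]],[[-0.06,-0.11,0.6],[0,0,0]]]
```

Emit:
carry_out(plan=[[[-0.6,0,0],[0,0,0]],[[-0.5,0,0.4],[0,0,0]],[[0,-0.4,0.7],[0,0,0]],[[0,-0.5,0.7],[0,0,0]],[[0,-0.5,0.7],[0,0,0]]])

```text
time: 37.77
position: [0.4809, 0.1618, 0.2907]
orientation: [1.189, 1.219, -1.185]
ft_force: [0.4, -1.0, -2.5]
opening: 0.694
```

```bash
python3 -c "
from h import *
plan((.467,-.0675,.285),.028)
"
```

```text
t 37.77 pos [0.4809 0.1618 0.2907] yawerr [ 0.002  0.001 -0.004] F [ 0.4 -1.  -2.5] open 59.3 err mm [ -13.9 -229.3   -5.7]
10 rows
[[[0.03,-0.09,1.0],[0.002,0.001,-0.004]],[[0.02,-0.09,1.0],[0,0,0]],[[0.03,-0.09,1.0],[0,0,0]],[[0.02,-0.09,1.0],[0,0,0]],[[0.03,-0.09,1.0],[0,0,0]]]
[[[0.02,-0.09,1.0],[0,0,0]],[[0.03,-0.09,1.0],[0,0,0]],[[0.02,-0.08,1.0],[0,0,0]],[[0.03,-0.09,1.0],[0,0,0]],[[0,-0.01,0.15],[0,0,0]]]
```

Emit:
carry_out(plan=[[[0,-0.5,0.6],[0,0,0]],[[0,-0.2,1.0],[0,0,0]],[[0,0,1.0],[0,0,0]],[[0,0,1.0],[0,0,0]],[[0,0,1.0],[0,0,0]]])

```text
time: 38.18
position: [0.4623, 0.0431, 0.292]
orientation: [1.185, 1.222, -1.181]
ft_force: [0.9, 0.3, -2.3]
opening: 0.695
```

Emit:
carry_out(plan=[[[0,0,1.0],[0,0,0]],[[0,0,1.0],[0,0,0]],[[0,0,0.9],[0,0,0]],[[0,0,0.6],[0,0,0]],[[0,0,0.3],[0,0,0]]])

```text
time: 38.6
position: [0.4644, -0.0588, 0.2936]
orientation: [1.187, 1.218, -1.181]
ft_force: [0.0, 0.1, -1.8]
opening: 0.693
```

```bash
python3 -c "
from h import *
plan((.467,-.0675,.262),.028)
"
```

```text
t 38.60 pos [ 0.4644 -0.0588  0.2936] yawerr [ 0.005  0.002 -0.007] F [ 0.   0.1 -1.8] open 59.2 err mm [  2.6  -8.7 -31.6]
2 rows
[[[1.0,0.07,0.27],[0.005,0.002,-0.007]],[[0.26,0.02,0.08],[0,0,0]]]
```

Emit:
carry_out(plan=[[[0.2,0.1,0.25],[0,0,0]],[[0.4,0,0],[0,0,0]],[[0.3,0,0],[0,0,0]],[[0,0,0],[0,0,0]]])

```text
time: 38.93
position: [0.4679, -0.0663, 0.2705]
orientation: [1.19, 1.215, -1.181]
ft_force: [0.4, -0.8, -1.6]
opening: 0.693
```

```bash
python3 -c "
from h import *
plan((.467,-.0675,.262),.028)
i=imaging.camera_info('wrist');P,d=imaging.capture('wrist');C=cloud(i,d)
m=(C[...,2]>.14)&(C[...,2]<.165)&(np.hypot(C[...,0]-.467,C[...,1]+.064)<.03);k=C[m];print(m.sum(),k.min(0).round(4),k.max(0).round(4))
"
```

```text
t 38.93 pos [ 0.4679 -0.0663  0.2705] yawerr [ 0.003  0.002 -0.009] F [ 0.4 -0.8 -1.6] open 59.2 err mm [-0.9 -1.2 -8.5]
1 rows
[[[0.34,-0.04,0.04],[0.003,0.002,-0.009]]]
6713 [ 0.4373 -0.069   0.14  ] [ 0.4954 -0.0443  0.165 ]
```

Emit:
carry_out(plan=[[[0.2,0,0.05],[0,0,0]],[[0.15,0,0],[0,0,0]],[[0,0,0],[0,0,0]]])

```text
time: 39.23
position: [0.4685, -0.0663, 0.2617]
orientation: [1.188, 1.216, -1.178]
ft_force: [-0.6, -0.1, -2.9]
opening: 0.693
```

Emit:
carry_out(plan=[[[0.1,0,0],[0,0,0]]])

```text
time: 39.32
position: [0.4693, -0.0662, 0.2604]
orientation: [1.189, 1.214, -1.176]
ft_force: [-4.0, -0.8, 22.9]
opening: 0.695
```

Emit:
carry_out(plan=[[[-0.05,-0.05,0],[0,0,0]],[[0,0,0],[0,0,0]]])

```text
time: 39.48
position: [0.4686, -0.066, 0.2625]
orientation: [1.189, 1.212, -1.174]
ft_force: [-0.2, -0.1, -2.5]
opening: 0.688
```

Emit:
carry_out(plan=[[[0,0,0],[0,0,0]],[[0,0,0],[0,0,0]],[[0,0,0],[0,0,0]],[[0,0,0],[0,0,0]]], claw=85)

```text
time: 39.82
position: [0.469, -0.0658, 0.2634]
orientation: [1.19, 1.21, -1.172]
ft_force: [-0.5, 0.3, -0.5]
opening: 0.991
```

Emit:
carry_out(plan=[[[-0.5,0,0],[0,0,0]],[[-0.8,0,0],[0,0,0]],[[-0.9,0,0],[0,0,0]],[[-0.9,0,0],[0,0,0]]])

```text
time: 40.15
position: [0.4663, -0.0654, 0.3385]
orientation: [1.185, 1.222, -1.181]
ft_force: [0.5, 0.1, 0.3]
opening: 0.995
```

```bash
python3 -c "
from h import *
plan((.456,.273,.36),.028)
caps('wrist',dict(b=(.467,-.065)),'24')
"
```

```text
t 40.15 pos [ 0.4663 -0.0654  0.3385] yawerr [ 0.007  0.001 -0.005] F [0.5 0.1 0.3] open 85.0 err mm [-10.3 338.4  21.5]
14 rows
[[[-0.06,0,-1.0],[0.007,0.001,-0.005]],[[-0.06,0,-1.0],[0,0,0]],[[-0.06,0,-1.0],[0,0,0]],[[-0.06,0,-1.0],[0,0,0]],[[-0.06,0,-1.0],[0,0,0]]]
[[[-0.06,0,-1.0],[0,0,0]],[[-0.07,0,-1.0],[0,0,0]],[[-0.06,0,-1.0],[0,0,0]],[[-0.07,-0.01,-1.0],[0,0,0]],[[-0.06,0,-1.0],[0,0,0]]]
[[[-0.07,-0.01,-1.0],[0,0,0]],[[-0.06,0,-1.0],[0,0,0]],[[-0.07,-0.01,-1.0],[0,0,0]],[[-0.03,0,-0.54],[0,0,0]]]
wrist b 2095 (array([ 0.4722, -0.0573,  0.1471]), array([ 0.4723, -0.0593,  0.1438]))
```

View pics/24.png

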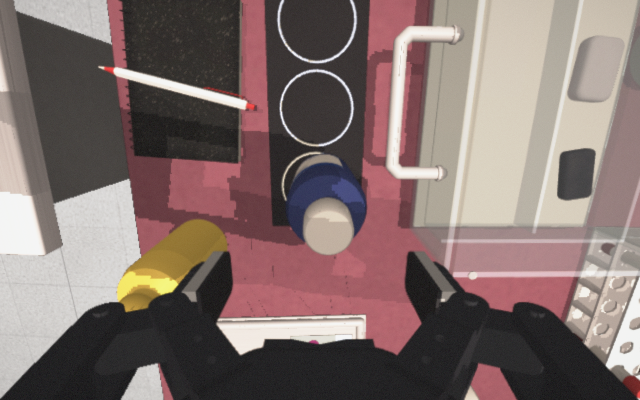

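Emit:
carry_out(plan=[[[0,0,0],[0,0,0]]])

```text
time: 40.28
position: [0.4678, -0.0657, 0.3443]
orientation: [1.19, 1.211, -1.173]
ft_force: [-0.1, 0.3, -0.4]
opening: 0.993
```

```bash
python3 -c "
from h import *
plan((.471,-.060,.262),.028)
caps('wrist',dict(b=(.467,-.065)))
P,C=caps('top',dict(b=(.467,-.065)))
cv2.imwrite('pics/25.png',cv2.resize(P[200:260,255:385],None,fx=6,fy=6,interpolation=cv2.INTER_CUBIC)[:,:,::-1])
"
```

```text
t 40.28 pos [ 0.4678 -0.0657  0.3443] yawerr [ 0.007  0.003 -0.017] F [-0.1  0.3 -0.4] open 84.8 err mm [  3.2   5.7 -82.3]
4 rows
[[[1.0,0.02,-0.07],[0.007,0.003,-0.017]],[[1.0,0.04,-0.07],[0,0,0]],[[1.0,0.05,-0.07],[0,0,0]],[[0.29,0.01,-0.02],[0,0,0]]]
wrist b 1968 (array([ 0.4723, -0.0574,  0.1471]), array([ 0.4724, -0.0592,  0.1439]))
top b 0
```

Emit:
carry_out(plan=[[[0.6,0.2,0.1],[0,0,-0.017]],[[0.7,0,0],[0,0,0]],[[0.7,0,0],[0,0,0]],[[0.7,0,0],[0,0,0]],[[0.4,0,0],[0,0,0]]])

```text
time: 40.8
position: [0.4721, -0.0682, 0.2609]
orientation: [1.18, 1.226, -1.188]
ft_force: [-0.8, -0.0, 0.1]
opening: 0.995
```

```bash
python3 -c "
from h import *
plan((.472,-.064,.262),.028)
"
```

```text
t 40.80 pos [ 0.4721 -0.0682  0.2609] yawerr [0.007 0.002 0.004] F [-0.8 -0.   0.1] open 85.0 err mm [-0.1  4.2  1.1]
1 rows
[[[-0.05,0,-0.17],[0.007,0.002,0.004]]]
```

Emit:
carry_out(plan=[[[0,0,-0.2],[0,0,0]],[[0,0,0],[0,0,0]]])

```text
time: 40.97
position: [0.4703, -0.0627, 0.2565]
orientation: [1.177, 1.235, -1.195]
ft_force: [1.2, 0.2, -0.1]
opening: 0.996
```

Emit:
carry_out(plan=[[[0,0,0],[0,0,0]],[[0,0,0],[0,0,0]],[[0,0,0],[0,0,0]],[[0,0,0],[0,0,0]],[[0,0,0],[0,0,0]]], claw=50)

```text
time: 41.38
position: [0.4707, -0.0623, 0.2574]
orientation: [1.177, 1.234, -1.193]
ft_force: [0.4, 0.9, -2.4]
opening: 0.701
```

Emit:
carry_out(plan=[[[-0.3,0,0],[0,0,0]],[[-0.1,-0.2,0.2],[0,0,0]],[[0,0,0],[0,0,0]],[[0,0,0],[0,0,0]]])

```text
time: 41.72
position: [0.4651, -0.068, 0.269]
orientation: [1.177, 1.234, -1.193]
ft_force: [-0.0, -0.4, -1.7]
opening: 0.698
```

```bash
python3 -c "
from h import *
plan((.4667,-.0685,.262),.028)
"
```

```text
t 41.72 pos [ 0.4651 -0.068   0.269 ] yawerr [0.007 0.001 0.012] F [-0.  -0.4 -1.7] open 59.6 err mm [ 1.6 -0.5 -7. ]
1 rows
[[[0.28,0.07,0.02],[0.007,0.001,0.012]]]
```

Emit:
carry_out(plan=[[[0.3,0.05,0],[0,0,0.008]],[[0.12,0,0],[0,0,0]],[[0,0,0],[0,0,0]]])

```text
time: 41.97
position: [0.4659, -0.0684, 0.2588]
orientation: [1.182, 1.226, -1.187]
ft_force: [-0.6, 0.3, -2.3]
opening: 0.7
```

Emit:
carry_out(plan=[[[0.08,0,0],[0,0,0]]])

```text
time: 42.05
position: [0.4659, -0.0684, 0.2569]
orientation: [1.182, 1.226, -1.187]
ft_force: [-0.3, 0.1, 2.2]
opening: 0.7
```

Touching down. Release, rise, verify.

Emit:
carry_out(plan=[[[0,0,0],[0,0,0]],[[0,0,0],[0,0,0]],[[0,0,0],[0,0,0]],[[0,0,0],[0,0,0]]], claw=85)

```text
time: 42.38
position: [0.4665, -0.0685, 0.2577]
orientation: [1.182, 1.225, -1.186]
ft_force: [-0.1, 1.1, -0.1]
opening: 0.995
```

Emit:
carry_out(plan=[[[-0.5,0,0],[0,0,0]],[[-0.8,0,0],[0,0,0]],[[-0.9,0,0],[0,0,0]],[[-0.8,0,0],[0,0,0]],[[0,0,0],[0,0,0]]])

```text
time: 42.8
position: [0.4666, -0.0683, 0.3354]
orientation: [1.181, 1.227, -1.188]
ft_force: [0.2, -0.4, -0.2]
opening: 0.996
```

```bash
python3 -c "
from h import *
plan((.456,.273,.36),.028)
caps('wrist',dict(b=(.467,-.065)),'26')
"
```

```text
t 42.80 pos [ 0.4666 -0.0683  0.3354] yawerr [0.006 0.001 0.004] F [ 0.2 -0.4 -0.2] open 85.1 err mm [-10.6 341.3  24.6]
14 rows
[[[-0.07,0,-1.0],[0.006,0.001,0.004]],[[-0.07,0,-1.0],[0,0,0]],[[-0.07,0,-1.0],[0,0,0]],[[-0.07,0,-1.0],[0,0,0]],[[-0.07,0,-1.0],[0,0,0]]]
[[[-0.07,0,-1.0],[0,0,0]],[[-0.07,0,-1.0],[0,0,0]],[[-0.07,0,-1.0],[0,0,0]],[[-0.08,-0.01,-1.0],[0,0,0]],[[-0.07,0,-1.0],[0,0,0]]]
[[[-0.08,-0.01,-1.0],[0,0,0]],[[-0.07,0,-1.0],[0,0,0]],[[-0.08,-0.01,-1.0],[0,0,0]],[[-0.05,0,-0.66],[0,0,0]]]
wrist b 2142 (array([ 0.4698, -0.0635,  0.147 ]), array([ 0.4699, -0.0651,  0.1438]))
```

View pics/26.png

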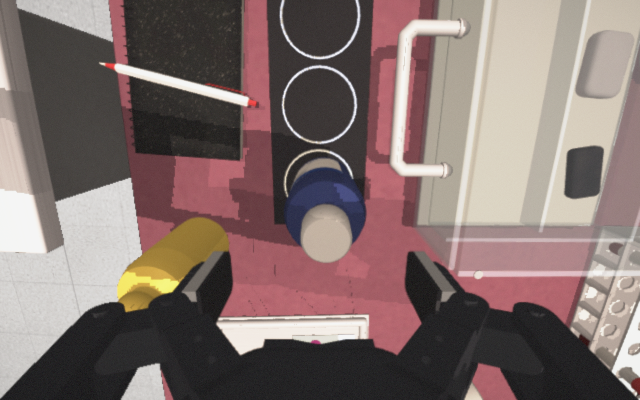

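Emit:
carry_out(plan=[[[-0.2,0,-0.8],[0,0,0]],[[-0.2,0,-1.0],[0,0,0]],[[-0.2,0,-1.0],[0,0,0]],[[-0.1,0,-1.0],[0,0,0]],[[0,0,-1.0],[0,0,0]]])

```text
time: 43.27
position: [0.4611, 0.0523, 0.3477]
orientation: [1.183, 1.229, -1.2]
ft_force: [0.7, -0.6, 0.5]
opening: 0.995
```

Emit:
carry_out(plan=[[[0,0,-1.0],[0,0,0]],[[0,0,-1.0],[0,0,0]],[[0,0,-1.0],[0,0,0]],[[0,0,-1.0],[0,0,0]],[[0,0,-1.0],[0,0,0]]])

```text
time: 43.68
position: [0.4552, 0.183, 0.3418]
orientation: [1.177, 1.233, -1.208]
ft_force: [-0.0, 0.0, -0.2]
opening: 0.995
```

```bash
python3 -c "
from h import *
plan((.456,.272,.33),.028)
"
```

```text
t 43.68 pos [0.4552 0.183  0.3418] yawerr [-0.003  0.004  0.021] F [-0.   0.  -0.2] open 85.0 err mm [  0.8  89.  -11.8]
4 rows
[[[0.13,0.04,-1.0],[-0.003,0.004,0.021]],[[0.13,0.04,-1.0],[0,0,0]],[[0.13,0.03,-1.0],[0,0,0]],[[0.07,0.02,-0.56],[0,0,0]]]
```

Emit:
carry_out(plan=[[[0,0,-1.0],[0,0,0.02]],[[0,0,-1.0],[0,0,0]],[[0.1,0,-0.7],[0,0,0]],[[0.1,0,-0.4],[0,0,0]],[[0,0,0],[0,0,0]]])

```text
time: 44.1
position: [0.4509, 0.2679, 0.3297]
orientation: [1.177, 1.225, -1.197]
ft_force: [0.6, 0.1, -0.9]
opening: 0.992
```

```bash
python3 -c "
from h import *
plan((.456,.272,.262),.028)
caps('wrist',dict(p=(.455,.272),r=(.486,.338)))
"
```

```text
t 44.10 pos [0.4509 0.2679 0.3297] yawerr [0.003 0.007 0.009] F [ 0.6  0.1 -0.9] open 84.7 err mm [  5.1   4.1 -67.7]
3 rows
[[[1.0,0.09,-0.07],[0.003,0.007,0.009]],[[1.0,0.07,-0.06],[0,0,0]],[[0.71,0.06,-0.04],[0,0,0]]]
wrist p 2292 (array([0.4566, 0.2759, 0.1465]), array([0.4567, 0.2742, 0.1438]))
wrist r 3035 (array([0.4855, 0.3398, 0.1466]), array([0.4865, 0.3394, 0.1436]))
```

Emit:
carry_out(plan=[[[0.4,0.2,-0.15],[0,0,0.009]],[[0.6,0,0],[0,0,0]],[[0.7,0,0],[0,0,0]],[[0.6,0,0],[0,0,0]],[[0.2,0,0],[0,0,0]]])

```text
time: 44.57
position: [0.4564, 0.2655, 0.2654]
orientation: [1.182, 1.214, -1.193]
ft_force: [0.0, 0.4, -0.6]
opening: 0.996
```

```bash
python3 -c "
from h import *
plan((.456,.273,.261),.028)
"
```

```text
t 44.57 pos [0.4564 0.2655 0.2654] yawerr [-0.001  0.01  -0.001] F [ 0.   0.4 -0.6] open 85.1 err mm [-0.4  7.5 -4.4]
1 rows
[[[0.17,-0.01,-0.3],[-0.001,0.01,-0.001]]]
```

Emit:
carry_out(plan=[[[0.1,0,-0.25],[0,0.01,0]],[[0.05,0,0],[0,0,0]]])

```text
time: 44.73
position: [0.4562, 0.27, 0.2605]
orientation: [1.189, 1.221, -1.193]
ft_force: [0.3, 0.1, 0.1]
opening: 0.995
```

Emit:
carry_out(plan=[[[0,0,0],[0,0,0]],[[0,0,0],[0,0,0]],[[0,0,0],[0,0,0]],[[0,0,0],[0,0,0]],[[0,0,0],[0,0,0]]], claw=50)

```text
time: 45.15
position: [0.4569, 0.2697, 0.2627]
orientation: [1.192, 1.219, -1.19]
ft_force: [-0.6, -0.4, -2.2]
opening: 0.693
```

Emit:
carry_out(plan=[[[-0.6,0,0],[0,0,0]],[[-0.6,0,0.4],[0,0,0]],[[0,0,0.7],[0,0,0]],[[0,0,1.0],[0,0,0]],[[0,0,1.0],[0,0,0]]])

```text
time: 45.57
position: [0.4587, 0.1938, 0.2939]
orientation: [1.189, 1.223, -1.183]
ft_force: [0.4, -1.0, -1.3]
opening: 0.691
```

```bash
python3 -c "
from h import *
plan((.463,.0115,.29),.028)
"
```

```text
t 45.57 pos [0.4587 0.1938 0.2939] yawerr [ 0.003 -0.002 -0.003] F [ 0.4 -1.  -1.3] open 59.0 err mm [   4.3 -182.3   -3.9]
8 rows
[[[0.02,-0.01,1.0],[0.003,-0.002,-0.003]],[[0.02,0,1.0],[0,0,0]],[[0.02,-0.01,1.0],[0,0,0]],[[0.02,0,1.0],[0,0,0]],[[0.02,-0.01,1.0],[0,0,0]]]
[[[0.02,0,1.0],[0,0,0]],[[0.03,-0.01,1.0],[0,0,0]],[[0.01,0,0.29],[0,0,0]]]
```

Emit:
carry_out(plan=[[[0,0,1.0],[0,0,0]],[[0,0,1.0],[0,0,0]],[[0,0,1.0],[0,0,0]],[[0,0,1.0],[0,0,0]],[[0,0,0.9],[0,0,0]]])

```text
time: 45.98
position: [0.4613, 0.0662, 0.2944]
orientation: [1.187, 1.224, -1.18]
ft_force: [0.2, 0.5, -2.4]
opening: 0.693
```

Emit:
carry_out(plan=[[[0.1,0,0.7],[0,0,0]],[[0.1,0,0.4],[0,0,0]],[[0.1,0,0.2],[0,0,0]],[[0,0,0],[0,0,0]]])

```text
time: 46.32
position: [0.4618, 0.0289, 0.2868]
orientation: [1.19, 1.221, -1.184]
ft_force: [0.4, -0.3, -2.5]
opening: 0.694
```

```bash
python3 -c "
from h import *
plan((.463,.0077,.262),.028)
"
```

```text
t 46.32 pos [0.4618 0.0289 0.2868] yawerr [ 0.002 -0.001 -0.004] F [ 0.4 -0.3 -2.5] open 59.2 err mm [  1.2 -21.2 -24.8]
1 rows
[[[0.99,0.02,0.85],[0.002,-0.001,-0.004]]]
```

Emit:
carry_out(plan=[[[0.1,0.05,0.5],[0,0,0]],[[0.3,0,0.35],[0,0,0]],[[0.3,0,0],[0,0,0]],[[0.2,0,0],[0,0,0]],[[0,0,0],[0,0,0]]])

```text
time: 46.73
position: [0.4642, 0.0097, 0.2623]
orientation: [1.191, 1.223, -1.181]
ft_force: [0.2, -0.0, -1.0]
opening: 0.689
```

```bash
python3 -c "
from h import *
plan((.463,.0077,.262),.028)
"
```

```text
t 46.73 pos [0.4642 0.0097 0.2623] yawerr [ 0.004 -0.003 -0.005] F [ 0.2 -0.  -1. ] open 58.8 err mm [-1.2 -2.  -0.3]
1 rows
[[[0.01,-0.05,0.08],[0.004,-0.003,-0.005]]]
```

Emit:
carry_out(plan=[[[0.05,-0.05,0.05],[0,0,0]],[[0.05,0,0],[0,0,0]]])

```text
time: 46.9
position: [0.464, 0.0097, 0.2622]
orientation: [1.192, 1.223, -1.178]
ft_force: [-3.9, -1.5, 14.5]
opening: 0.694
```

Emit:
carry_out(plan=[[[0.06,0,0],[0,0,0]]])

```text
time: 46.98
position: [0.4641, 0.0101, 0.2622]
orientation: [1.19, 1.223, -1.178]
ft_force: [-3.0, -2.7, 13.7]
opening: 0.693
```

In contact; release, rise, check.

Emit:
carry_out(plan=[[[0,0,0],[0,0,0]],[[0,0,0],[0,0,0]],[[0,0,0],[0,0,0]],[[0,0,0],[0,0,0]]], claw=85)

```text
time: 47.32
position: [0.4646, 0.0118, 0.2636]
orientation: [1.19, 1.222, -1.173]
ft_force: [0.0, -0.4, 0.0]
opening: 0.995
```

Emit:
carry_out(plan=[[[-0.5,0,0],[0,0,0]],[[-0.8,0,0],[0,0,0]],[[-0.9,0,0],[0,0,0]],[[-0.8,0,0],[0,0,0]],[[0,0,0],[0,0,0]]])

```text
time: 47.73
position: [0.4636, 0.0123, 0.3392]
orientation: [1.188, 1.227, -1.177]
ft_force: [0.0, -0.3, 0.2]
opening: 0.996
```

```bash
python3 -c "
from h import *
plan((.486,.339,.35),.028)
caps('wrist',dict(p=(.463,.012),b=(.468,-.065)),'27')
"
```

```text
t 47.73 pos [0.4636 0.0123 0.3392] yawerr [ 0.009 -0.005 -0.004] F [ 0.  -0.3  0.2] open 85.1 err mm [ 22.4 326.7  10.8]
14 rows
[[[-0.03,0.11,-1.0],[0.009,-0.005,-0.004]],[[-0.03,0.1,-1.0],[0,0,0]],[[-0.03,0.1,-1.0],[0,0,0]],[[-0.03,0.1,-1.0],[0,0,0]],[[-0.03,0.09,-1.0],[0,0,0]]]
[[[-0.03,0.1,-1.0],[0,0,0]],[[-0.03,0.09,-1.0],[0,0,0]],[[-0.04,0.1,-1.0],[0,0,0]],[[-0.03,0.09,-1.0],[0,0,0]],[[-0.04,0.1,-1.0],[0,0,0]]]
[[[-0.03,0.09,-1.0],[0,0,0]],[[-0.04,0.1,-1.0],[0,0,0]],[[-0.03,0.09,-1.0],[0,0,0]],[[-0.01,0.01,-0.04],[0,0,0]]]
wrist p 2051 (array([0.4658, 0.0175, 0.147 ]), array([0.4659, 0.016 , 0.1439]))
wrist b 639 (array([ 0.4691, -0.0537,  0.1445]), array([ 0.4697, -0.0564,  0.1437]))
```

View pics/27.png

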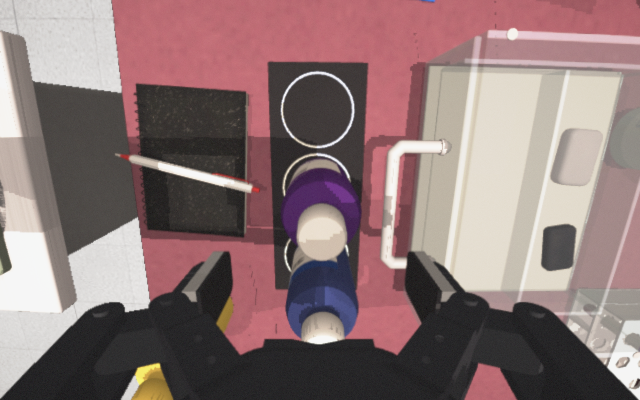

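Emit:
carry_out(plan=[[[0,0.1,-0.9],[0,0,0]],[[0,0.1,-1.0],[0,0,0]],[[0,0.1,-1.0],[0,0,0]],[[0,0.1,-1.0],[0,0,0]],[[0,0.1,-1.0],[0,0,0]]])

```text
time: 48.2
position: [0.4699, 0.1359, 0.3329]
orientation: [1.187, 1.229, -1.192]
ft_force: [0.3, 0.1, -0.4]
opening: 0.998
```

Emit:
carry_out(plan=[[[0,0.1,-1.0],[0,0,0]],[[0,0.1,-1.0],[0,0,0]],[[0,0.1,-1.0],[0,0,0]],[[0,0.1,-1.0],[0,0,0]],[[0,0.1,-0.9],[0,0,0]]])

```text
time: 48.62
position: [0.4767, 0.265, 0.3248]
orientation: [1.177, 1.235, -1.203]
ft_force: [0.1, 0.2, 0.5]
opening: 0.996
```

Emit:
carry_out(plan=[[[0,0.1,-0.9],[0,0,0]],[[0,0.1,-0.7],[0,0,0]],[[0,0.1,-0.4],[0,0,0]],[[0,0,0],[0,0,0]]])

```text
time: 48.95
position: [0.4814, 0.3216, 0.3175]
orientation: [1.167, 1.24, -1.207]
ft_force: [0.5, -0.0, -0.4]
opening: 0.989
```

```bash
python3 -c "
from h import *
plan((.486,.339,.262),.028)
caps('wrist',dict(r=(.486,.338)))
"
```

```text
t 48.95 pos [0.4814 0.3216 0.3175] yawerr [0.006 0.006 0.027] F [ 0.5 -0.  -0.4] open 84.5 err mm [  4.6  17.4 -55.5]
3 rows
[[[1.0,0.12,-0.32],[0.006,0.006,0.027]],[[1.0,0.09,-0.31],[0,0,0]],[[0.21,0.02,-0.07],[0,0,0]]]
wrist r 2768 (array([0.4864, 0.3413, 0.1465]), array([0.4867, 0.3399, 0.1436]))
```

Emit:
carry_out(plan=[[[0.1,0.1,-0.6],[0,0,0.027]],[[0.5,0,-0.15],[0,0,0]],[[0.6,0,0],[0,0,0]],[[0.6,0,0],[0,0,0]],[[0.3,0,0],[0,0,0]]])

```text
time: 49.42
position: [0.4831, 0.3345, 0.2626]
orientation: [1.18, 1.216, -1.192]
ft_force: [0.3, 0.8, 0.2]
opening: 0.999
```

```bash
python3 -c "
from h import *
plan((.4865,.339,.261),.028)
"
```

```text
t 49.42 pos [0.4831 0.3345 0.2626] yawerr [0.002 0.01  0.   ] F [0.3 0.8 0.2] open 85.3 err mm [ 3.4  4.5 -1.6]
1 rows
[[[0.06,0.14,-0.18],[0.002,0.01,0]]]
```

Emit:
carry_out(plan=[[[0.05,0.15,-0.15],[0,0.01,0]],[[0,0,0],[0,0,0]]])

```text
time: 49.58
position: [0.4865, 0.3364, 0.2593]
orientation: [1.184, 1.224, -1.193]
ft_force: [0.6, 0.3, 0.6]
opening: 0.991
```

Emit:
carry_out(plan=[[[0,0,0],[0,0,0]],[[0,0,0],[0,0,0]],[[0,0,0],[0,0,0]],[[0,0,0],[0,0,0]],[[0,0,0],[0,0,0]]], claw=50)

```text
time: 50.0
position: [0.4875, 0.3355, 0.2617]
orientation: [1.188, 1.223, -1.191]
ft_force: [-0.2, 0.1, -1.9]
opening: 0.694
```

Emit:
carry_out(plan=[[[-0.6,0,0],[0,0,0]],[[-0.6,0,0.4],[0,0,0]],[[0,-0.1,0.7],[0,0,0]],[[0,-0.1,1.0],[0,0,0]],[[0,-0.1,1.0],[0,0,0]]])

```text
time: 50.42
position: [0.4821, 0.2598, 0.293]
orientation: [1.186, 1.226, -1.183]
ft_force: [0.6, 0.0, -0.9]
opening: 0.696
```

```bash
python3 -c "
from h import *
plan((.459,.091,.29),.028)
"
```

```text
t 50.42 pos [0.4821 0.2598 0.293 ] yawerr [ 0.005 -0.002 -0.   ] F [ 0.6  0.  -0.9] open 59.4 err mm [ -23.1 -168.8   -3. ]
7 rows
[[[0.02,-0.17,1.0],[0.005,-0.002,0]],[[0.02,-0.17,1.0],[0,0,0]],[[0.02,-0.17,1.0],[0,0,0]],[[0.02,-0.16,1.0],[0,0,0]],[[0.01,-0.17,1.0],[0,0,0]]]
[[[0.02,-0.16,1.0],[0,0,0]],[[0.01,-0.12,0.72],[0,0,0]]]
```

Emit:
carry_out(plan=[[[0,-0.2,1.0],[0,0,0]],[[0,-0.2,1.0],[0,0,0]],[[0,-0.2,0.9],[0,0,0]],[[0,-0.2,0.9],[0,0,0]],[[0,-0.1,0.8],[0,0,0]]])

```text
time: 50.83
position: [0.4613, 0.1389, 0.2935]
orientation: [1.185, 1.226, -1.181]
ft_force: [0.1, -0.8, -2.6]
opening: 0.692
```

Emit:
carry_out(plan=[[[0.1,0,0.6],[0,0,0]],[[0.1,0,0.4],[0,0,0]],[[0.1,0,0.2],[0,0,0]],[[0,0,0],[0,0,0]]])

```text
time: 51.17
position: [0.4609, 0.1044, 0.2863]
orientation: [1.187, 1.224, -1.184]
ft_force: [-0.8, -0.8, -2.0]
opening: 0.687
```

```bash
python3 -c "
from h import *
plan((.459,.0885,.262),.028)
"
```

```text
t 51.17 pos [0.4609 0.1044 0.2863] yawerr [ 0.004 -0.001 -0.002] F [-0.8 -0.8 -2. ] open 58.7 err mm [ -1.9 -15.9 -24.3]
1 rows
[[[0.97,-0.1,0.63],[0.004,-0.001,-0.002]]]
```

Emit:
carry_out(plan=[[[0.1,-0.1,0.4],[0,0,0]],[[0.3,0,0.3],[0,0,0]],[[0.3,0,0],[0,0,0]],[[0.2,0,0],[0,0,0]],[[0,0,0],[0,0,0]]])

```text
time: 51.58
position: [0.4594, 0.0869, 0.2614]
orientation: [1.187, 1.225, -1.181]
ft_force: [-0.4, 0.9, -1.4]
opening: 0.692
```

```bash
python3 -c "
from h import *
plan((.459,.0885,.262),.028)
"
```

```text
t 51.58 pos [0.4594 0.0869 0.2614] yawerr [ 0.006 -0.002 -0.002] F [-0.4  0.9 -1.4] open 59.1 err mm [-0.4  1.6  0.6]
1 rows
[[[-0.03,-0.01,-0.06],[0.006,-0.002,-0.002]]]
```

Emit:
carry_out(plan=[[[0.06,0,-0.05],[0,0,0]],[[0.05,0,0],[0,0,0]]])

```text
time: 51.75
position: [0.4601, 0.0882, 0.2609]
orientation: [1.184, 1.224, -1.18]
ft_force: [-2.4, -3.2, 12.6]
opening: 0.693
```

Emit:
carry_out(plan=[[[0,0,0],[0,0,0]],[[0,0,0],[0,0,0]],[[0,0,0],[0,0,0]],[[0,0,0],[0,0,0]]], claw=85)

```text
time: 52.08
position: [0.4611, 0.0894, 0.2618]
orientation: [1.185, 1.223, -1.177]
ft_force: [-0.4, 0.3, -0.4]
opening: 0.991
```

Emit:
carry_out(plan=[[[-0.5,0,0],[0,0,0]],[[-0.8,0,0],[0,0,0]],[[-0.9,0,0],[0,0,0]],[[-0.8,0,0],[0,0,0]],[[0,0,0],[0,0,0]]])

```text
time: 52.5
position: [0.4605, 0.0901, 0.3376]
orientation: [1.181, 1.228, -1.18]
ft_force: [0.8, 0.6, 0.5]
opening: 0.995
```

```bash
python3 -c "
from h import *
plan((.46,.34,.35),.028)
caps('wrist',dict(r=(.459,.093),p=(.465,.014)),'28')
"
```

```text
t 52.50 pos [0.4605 0.0901 0.3376] yawerr [ 0.011 -0.001 -0.   ] F [0.8 0.6 0.5] open 85.0 err mm [ -0.5 249.9  12.4]
10 rows
[[[-0.05,0.04,-1.0],[0.011,-0.001,0]],[[-0.05,0.03,-1.0],[0,0,0]],[[-0.05,0.02,-1.0],[0,0,0]],[[-0.05,0.03,-1.0],[0,0,0]],[[-0.05,0.02,-1.0],[0,0,0]]]
[[[-0.05,0.03,-1.0],[0,0,0]],[[-0.05,0.02,-1.0],[0,0,0]],[[-0.05,0.03,-1.0],[0,0,0]],[[-0.05,0.02,-1.0],[0,0,0]],[[-0.05,0.03,-0.99],[0,0,0]]]
wrist r 2091 (array([0.4607, 0.0949, 0.147 ]), array([0.4606, 0.0931, 0.1438]))
wrist p 817 (array([0.4651, 0.0263, 0.1451]), array([0.4657, 0.0234, 0.1438]))
```

View pics/28.png

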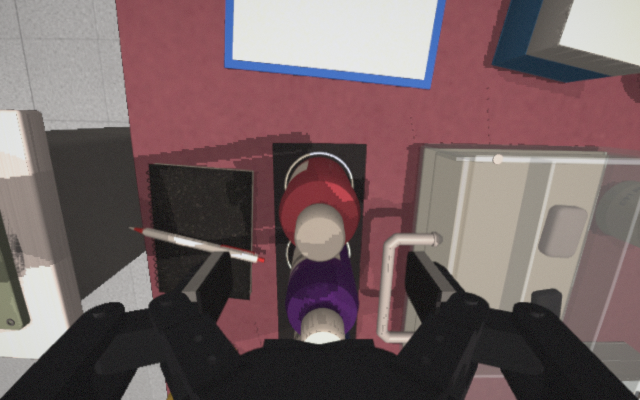

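Red is back at (.4606,.0931). Move the arm away and do the final comparison against the first top image.

Emit:
carry_out(plan=[[[-0.5,0,-0.8],[0,0,0]],[[0,0,-1.0],[0,0,0]],[[0,0,-1.0],[0,0,0]],[[0,0,-1.0],[0,0,0]],[[0,0,-1.0],[0,0,0]]])

```text
time: 52.97
position: [0.4541, 0.2103, 0.3437]
orientation: [1.179, 1.229, -1.195]
ft_force: [0.4, -0.6, 0.5]
opening: 0.994
```

Emit:
carry_out(plan=[[[0,0,-1.0],[0,0,0]],[[0,0,-1.0],[0,0,0]],[[0,0,-1.0],[0,0,0]],[[0,0,-0.8],[0,0,0]],[[0,0,0],[0,0,0]]])

```text
time: 53.38
position: [0.4488, 0.3133, 0.3352]
orientation: [1.169, 1.235, -1.202]
ft_force: [0.0, 0.5, -0.3]
opening: 0.993
```

```bash
python3 -c "
from h import *
plan((.46,.34,.35),.028)
c=dict(r=(.459,.093),p=(.465,.014),b=(.468,-.065))
C0=cloud(imaging.camera_info('top'),np.load('d_top.npy'))
for n,w in c.items():
  m=(C0[...,2]>.138)&(C0[...,2]<.156)&(np.hypot(C0[...,0]-w[0],C0[...,1]-w[1])<.03);k=C0[m];print('start',n,m.sum(),k.mean(0).round(4))
P,C=caps('top',c)
m=(C[...,2]>.074)&(C[...,2]<.095)&(np.hypot(C[...,0]-.4,C[...,1]+.305)<.025);k=C[m];print('oil',m.sum(),k.mean(0).round(4),k.max(0).round(4))
P0=np.load('p_top.npy')
a=np.vstack([P0[180:260,255:475],P[180:260,255:475]]);cv2.imwrite('pics/29.png',cv2.resize(a,None,fx=3.5,fy=3.5,interpolation=cv2.INTER_CUBIC)[:,:,::-1])
p,d=imaging.capture('side');cv2.imwrite('pics/29s.png',cv2.resize(p[130:360,180:480],None,fx=2.5,fy=2.5)[:,:,::-1])
"
```

```text
t 53.38 pos [0.4488 0.3133 0.3352] yawerr [0.007 0.007 0.02 ] F [ 0.   0.5 -0.3] open 84.8 err mm [11.2 26.7 14.8]
2 rows
[[[-0.58,0.45,-1.0],[0.007,0.007,0.02]],[[-0.03,0.02,-0.05],[0,0,0]]]
start r 125 [0.4588 0.0901 0.1463]
start p 131 [0.461  0.0094 0.1458]
start b 133 [ 0.4653 -0.0656  0.1458]
top r 130 (array([0.4596, 0.0905, 0.146 ]), array([0.4599, 0.0899, 0.1443]))
top p 130 (array([0.4644, 0.0136, 0.1461]), array([0.4649, 0.0139, 0.1446]))
top b 124 (array([ 0.4683, -0.067 ,  0.1461]), array([ 0.4684, -0.0672,  0.1442]))
oil 44 [ 0.4043 -0.3069  0.0818] [ 0.4115 -0.2998  0.0853]
```

View pics/29.png

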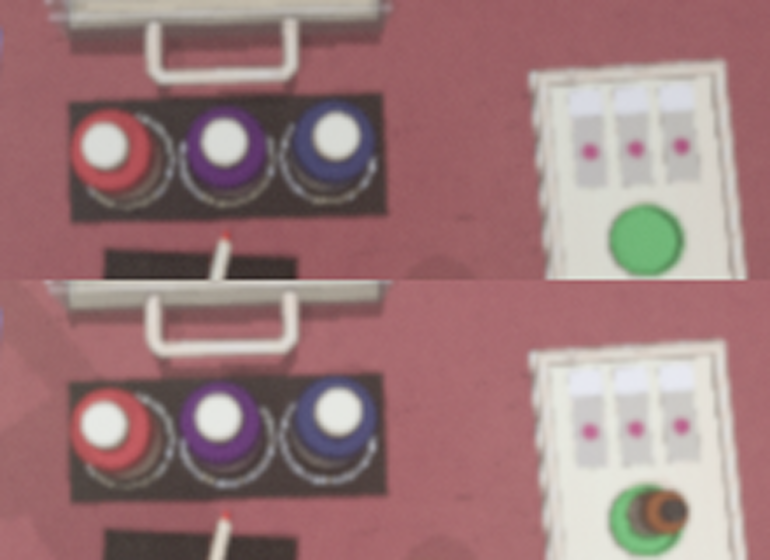

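View pics/29s.png

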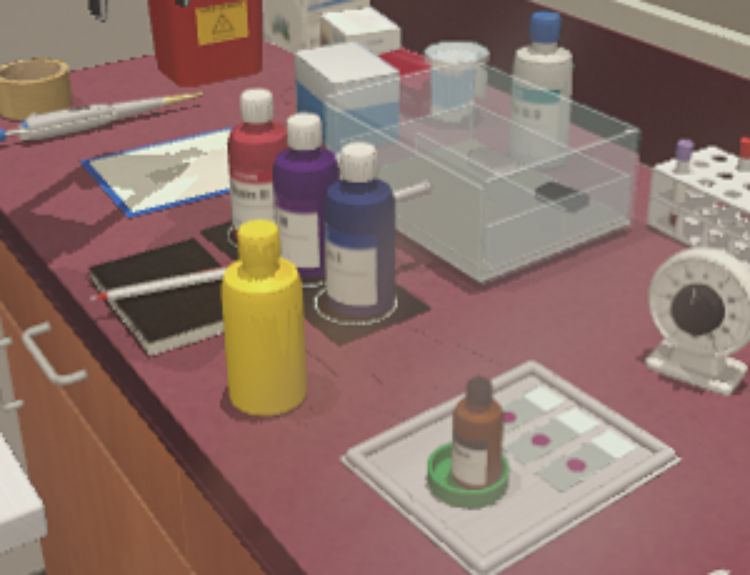

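Emit:
carry_out(plan=[[[0,0,0],[0,0,0]],[[0,0,0],[0,0,0]],[[0,0,0],[0,0,0]]])

```text
time: 53.73
position: [0.4484, 0.3081, 0.3335]
orientation: [1.165, 1.232, -1.21]
ft_force: [-0.3, 0.0, 0.4]
opening: 0.997
```

```bash
python3 -c "
from h import *
print(np.abs(manip.observe()['qd']).max());print(manip.close_job())"
```

```text
0.015850657528435546
the job is handed in; nothing more can be done
None
```

I finished every step and handed the job in at about 54 s of the 144 s allowed; no verdict is reported. All three bottles stood on the pad, then I opened the drawer and stood the dropper in the green cup. After that I shut the drawer and put each bottle back on its own ring.

- **Bottles:** the overhead camera shows red about 1 mm, purple about 5 mm and blue about 3 mm from where they started (limit 15 mm). All three stand upright.
- **Dropper:** it is upright and seated on the cup floor, about 5 mm off the cup's middle (limit 11 mm).
- **Drawer:** I pushed it in to its stop at about 30 N. The handle ended about 5.6 mm further in than at the start, because the drawer began slightly ajar. I inferred that it is shut from the stop and the handle position, and did not measure the gap directly.

Two placements needed mending on the way. Blue first landed at the edge of the pad, so I moved it inward before opening the drawer. Later it came back about 7 mm off its ring, so I set it down again. The wrist and overhead cameras disagreed by 2 to 4 mm throughout, so every offset above carries that uncertainty.

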